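# Raise the polishing guard to its band and feed the work in

## Robot

A 6-joint arm with a two-finger parallel gripper is mounted at the origin on the work surface. World frame = base frame: x ahead of the robot, y to its left, z up, the work surface at z = 0. Lengths are in m, angles in rad, forces in N, time in s.
With the tool pointing down it reaches from about 0.35 to 0.85 m from the base axis. Payload 8.1 kg.
Tool frame: the origin (TCP) lies at the very end of the fingers, on their centre line; the grasp point (between the pads) lies 19 mm behind it; z points along the fingers, y is the direction in which the jaws open and shut (so a half turn about z gives the same grasp; the last joint's range is limited). The gripper opens to 93 mm and grips with 3 to 60 N. Pads are 15 mm wide; open, the fingers measure 128 mm over their backs; the gripper's body (75 mm by 188 mm) begins 65 mm behind the grasp point.
Start: joints at [1.101, 0.13, 1.488, -0, 1.523, -0.085], TCP at [0.225, 0.556, 0.219] pointing down, gripper open.
Joint ranges: [-2.96, 2.96], [-0.89, 2.26], [0.02, 2.5], [-1.34, 4.48], [0, 2.73], [-2.66, 2.66]. Speed limits (rad/s): [2.39, 2.39, 2.79, 3.14, 3.14, 3.14].

## Interface

Orientations are given as a rotation vector (axis times angle).
In Python, from plant import read_state, read_camera, close_job gives the robot as it stands.
- The arm moves only by the tool jog_arm, never from a script. Its argument "motion" is one flat list of numbers, 7 for each row, row after row: the opening, from 0 (shut) to 1 (fully open), then the shift along the tool's x, y, z scaled (see below), then the turn, a rotation vector about the tool's x, y, z scaled (see below). A call has 1 to 8 rows; each row is the pose to reach, as a shift and turn from the pose measured when the call began, along the tool's axes at that moment; what a row does not reach only later rows make up. The controller multiplies each number of a shift by 0.5 m and each number of a turn by 90 degrees. A row lasts 1/10 s, in which the tool goes at most 50 mm and 8.59 degrees, less where a joint would pass 70% of its speed; a pose out of reach is approached as far as the arm can. A call with a number of a shift or a turn outside -1 to 1 is refused whole. A call with a gripper value outside its range is refused whole. The fingers move at their own pace and stop on an object; "grip_force" is the grip in N (left out, the last holds). Time passes only in rows, so rows that repeat a pose let the fingers close. It gives the time, the measured TCP pose, the force and the opening at its end, in the units of the state.
- read_state(): the state, without advancing time (a new reading comes with each control period).
- read_camera(name): name is "scene" or "top" or "wrist"; returns a dict with "frame" (480x640x3 uint8, red, green, blue), "vertical_fov" (degrees; the focal length in pixels is half the picture's height over the tangent of half this angle, whatever the lens; pixels are square), "cx", "cy" (the principal point, pixels), "world_from_camera" (4x4, takes a point from camera to world coordinates); the wrist camera has in their place "hand_eye" (4x4, takes a point from camera to tool coordinates, whose origin is the TCP and whose axes are the flange's). Camera axes: x right, y down, z forward; pixel columns grow to the right and rows downward; lengths in m; the calibration is good to about 2 mm. A picture is of the moment at which its call begins: read the wrist's pose just before it. There is no depth.
- close_job(): hands the job in, once; it reports no verdict.
The state is a dict: "t": time; "q": joint angles; "dq": joint speeds; "joint_torque": joint torques, N m; "tool_pos": TCP position; "orientation": TCP orientation; "force": force on the tool from outside, world axes, zero at the start; "wrist_torque": the same for the moment, N m; "opening": finger opening in m.
Only numpy, scipy, OpenCV 4.12 (cv2) and the standard library are available. Lean on these libraries where they do the work, as an engineer would, in place of code of your own. Each camera call takes 0.05 s, during which the arm holds its last target.

## Task

Open the polishing station for the next piece: push up gently under the yellow lift rail of the clear sash until its spring catch, which you must feel for near the green band, has taken it and it stays up by itself with its red pointer at the band. Then slide the work carriage in under it by its red push plate until it is fully home, and move clear. Never push on the sash with more than 20 N, and do not shift the other things on the bench.

Things in the scene. Friction and masses are not known exactly. Their poses are not given: they have to be found in the camera images.
- guard: Fixed portal of the polishing station: two aluminium posts (30 x 30 mm, 500 mm tall, at y = -195 and +195 mm) and a top beam, on a grey bed 12 mm high that begins at x = -30 mm, with a blue motor behind. Origin on the bench (z = 0), midway between the posts. x points level from the robot's side through the opening to the motor, y left along the portal, z up. Yaw up to 0.2 rad.
- sash: Clear guard sash sliding straight up between the posts, axes parallel to the guard's, travel 180 mm. Origin: middle of the lift rail's axis; shut, it is 100 mm above the bench and 34 mm in front of the guard's origin. Pane 290 mm wide, 6 mm thick, its middle at x = +34 mm, from z = -6 to +180 mm. A spring bears part of its weight: lifting slowly takes 1 to 6 N (varies); let go, it sinks shut unless caught.
- lift_rail (a point): Middle (and axis) of the sash's yellow lift rail, same point as the sash's origin. A round bar 12 mm thick along y, 250 mm long, held by a thin plate that joins it to the pane behind and lies above its underside. It is the sash's lower edge, to be pushed up from below. Shut, the space under and before it is free for y = -40 to +125 mm of the guard's frame, but for the bed.
- band: Green height band, a sleeve 36 x 36 x 64 mm round the left (+y) post; origin at its centre, 190 to 220 mm above the bench. The spring catch, in a dark block on that post's inner side, varies in height and must be felt for: it holds the sash with the lift rail's axis anywhere from 25 mm below to 26 mm above the band's centre.
- pointer (a point): Middle of the red pointer on the sash, at the lift rail's height, by the left post. Lifting feels so: passing the catch adds hardly 1 N, then its pawl springs out under the sash; 3.5 mm higher a rubber buffer adds 4 N per mm. A total upward push of 9 to 14 N means the buffer is felt and the catch has sprung; over 20 N (sideways force counted) is too much. Let down, the sash sinks onto the catch and stays.
- carriage (a joint): Travel (m) of the work carriage along the guard's +x on its steel rail: 0 = drawn out, 0.115 = fully home against its stop. Starts at 0 to 0.02, drags with 2.5 N, stays where left. It carries a small blue vise with a brass plate whose top is 135 mm above the bench: too tall for the shut sash, which blocks it.
- push_plate (a point): Centre of the robot-side face of the carriage's red push plate, which is upright, 60 mm wide (y), 8 mm thick and reaches from 28 to 104 mm above the bench; this point is 66 mm above the bench, at y = -90 mm of the guard's frame. Axes parallel to the guard's; push along +x. Fully home, the face is at x = -124 mm of the guard's frame.
- brush: Bystander, to be left alone: a hand brush with a wooden handle, lying on the bench. Origin at the middle of its underside.
- cone: Bystander, to be left alone: a small brass cone, 70 mm tall, 36 mm across its foot, standing near the carriage. Origin at the middle of its underside.
- tin: Bystander, to be left alone: a low aluminium jar, 64 mm across, 40 mm tall. Origin at the middle of its underside.
- hammer: Bystander, to be left alone: a hammer lying on the bench. Origin at the middle of its underside.
- tray: Bystander, to be left alone: a grey two-compartment tray, 160 x 120 x 35 mm, with brass blanks. Origin at the middle of its underside.
- bottle: Bystander, to be left alone: an amber bottle with a black cap, 150 mm tall, 60 mm across. Origin at the middle of its underside.

How it is judged:
By the outcome, as a careful person would: the job done as asked, in the order asked, and still so for the second after the job is handed in, with the robot touching nothing.
It also fails if it takes over 72 s, if anything falls off the work surface, if the arm or the gripper's body presses on something with over 40 N, if the wrist force passes 120 N, or if a joint passes its speed limit or range.

## Working session

There is one attempt and no reset: what is moved stays moved. The work goes in short steps, Python scripts to look and compute and a tool call to move; the robot and the scene stay as the last step left them, time stands still between calls to the robot, and variables do not carry over. Pictures are saved under pics/ and viewed, and the job is handed in when it is done.

Besides the shell and the picture viewer there is one more tool, called after "Request:" as a command line: name --argument value ..., lists and objects as JSON in quotes. jog_arm: Moves the arm, as the interface text tells. Its arguments: {"type":"object","properties":{"motion":{"type":"array","items":{"type":"number"}},"grip_force":{"type":"number"}},"required":["motion"]}

```bash
ls; mkdir -p pics; cat > h.py <<'E'
import numpy as np, cv2
from plant import read_state, read_camera, close_job
from scipy.spatial.transform import Rotation as R
def shot(n,fn):
    s=read_state(); c=read_camera(n); cv2.imwrite('pics/'+fn+'.png',c['frame'][:,:,::-1])
    if n=='wrist':
        T=np.eye(4);T[:3,:3]=R.from_rotvec(s['orientation']).as_matrix();T[:3,3]=s['tool_pos'];c['T']=T@c['hand_eye']
    else: c['T']=c['world_from_camera']
    np.save('pics/'+fn+'.npy',c,allow_pickle=True); return c
def load(fn): return np.load('pics/'+fn+'.npy',allow_pickle=True).item()
def ray(c,u,v):
    f=240/np.tan(np.radians(c['vertical_fov'])/2)
    d=c['T'][:3,:3]@np.array([(u-c['cx'])/f,(v-c['cy'])/f,1]); return c['T'][:3,3],d/np.linalg.norm(d)
def onz(c,u,v,z):
    o,d=ray(c,u,v); return o+d*(z-o[2])/d[2]
def tri(*cuv):
    A=0;b=0;L=[]
    for c,u,v in cuv:
        o,d=ray(c,u,v);P=np.eye(3)-np.outer(d,d);A=A+P;b=b+P@o;L.append((P,o))
    x=np.linalg.solve(A,b); return x,[np.linalg.norm(P@(x-o)) for P,o in L]
def proj(c,p):
    f=240/np.tan(np.radians(c['vertical_fov'])/2)
    q=c['T'][:3,:3].T@(np.array(p)-c['T'][:3,3]); return q[:2]/q[2]*f+[c['cx'],c['cy']]
E
python3 - <<'E'
from h import *
s=read_state();print({k:np.round(v,3) for k,v in s.items()})
for n in ['scene','top','wrist']:
    c=shot(n,n+'0');print(n,c['vertical_fov'],c['cx'],c['cy'],np.round(c['T'],3).tolist())
E
```

```text
pics
{'t': np.float64(0.0), 'q': array([ 1.101,  0.131,  1.489, -0.   ,  1.523, -0.085]), 'dq': array([-0.   , -0.001, -0.   , -0.001,  0.   ,  0.001]), 'joint_torque': array([ 2.0000e-03, -5.5985e+01, -4.9176e+01,  7.7000e-02,  3.5000e-02,
       -0.0000e+00]), 'tool_pos': array([0.225, 0.556, 0.218]), 'orientation': array([-6.010e-01, -3.083e+00,  3.000e-03]), 'force': array([ 0.065, -0.547,  0.043]), 'wrist_torque': array([-0.001, -0.006, -0.015]), 'opening': np.float64(0.093)}
scene 49.13085829174818 311.13908290274003 238.47473219460034 [[-0.257, 0.603, -0.756, 1.489], [0.966, 0.159, -0.201, 0.224], [-0.001, -0.782, -0.623, 0.93], [0.0, 0.0, 0.0, 1.0]]
top 56.16297389614006 321.1518632152681 245.64916673079227 [[0.02, -0.985, 0.173, 0.349], [-1.0, -0.022, -0.01, -0.009], [0.014, -0.173, -0.985, 1.219], [0.0, 0.0, 0.0, 1.0]]
wrist 69.74783322965183 318.7980806368423 235.8744312064867 [[0.375, 0.889, 0.261, 0.152], [0.927, -0.36, -0.106, 0.586], [-0.001, 0.281, -0.96, 0.383], [0.0, 0.0, 0.0, 1.0]]
```

View pics/scene0.png

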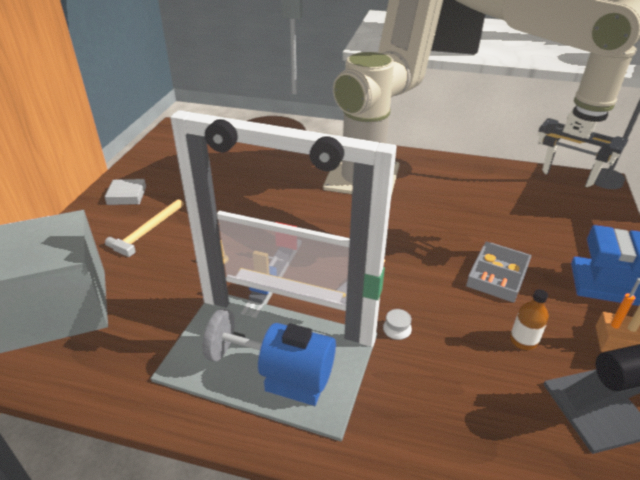

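View pics/top0.png

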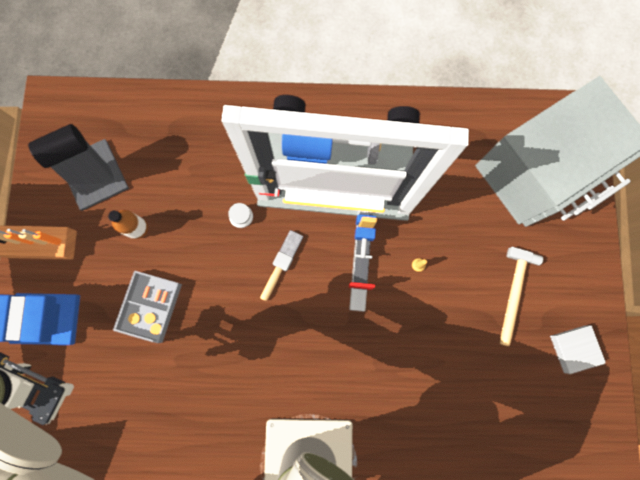

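View pics/wrist0.png

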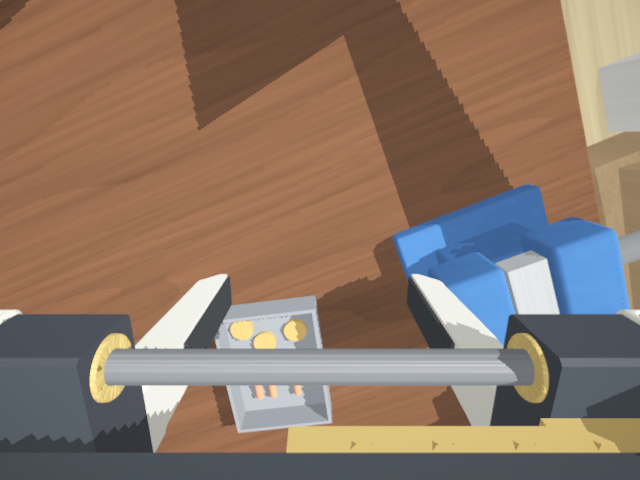

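The scene view looks from behind the motor. In the top view the portal is at about (340,160), the yellow rail at (280-385, 205), the red pointer near (268,192), the red push plate near (362,286), the cone at (419,265), the brush at (283,265) and the tin at (240,214). I'll zoom in next.

```bash
python3 - <<'E'
from h import *
c=load('top0');im=c['frame'][:,:,::-1]
cv2.imwrite('pics/z1.png',cv2.resize(im[90:320,215:445],None,fx=2.6,fy=2.6,interpolation=cv2.INTER_CUBIC))
hsv=cv2.cvtColor(im.copy(),cv2.COLOR_BGR2HSV)
def comps(nm,lo,hi,im0,off=(0,0)):
    m=cv2.inRange(im0,np.array(lo),np.array(hi)); n,l,st,ce=cv2.connectedComponentsWithStats(m)
    for i in range(1,n):
        if st[i,4]>12:
            ys,xs=np.where(l==i); r=cv2.minAreaRect(np.c_[xs,ys].astype(np.float32))
            print(nm,st[i],ce[i].round(1),np.round(cv2.boxPoints(r),1).tolist())
for nm,lo,hi in [('red',(0,170,90),(6,255,255)),('green',(50,100,50),(85,255,255)),('yel',(24,110,120),(34,255,255))]:
    comps('top '+nm,lo,hi,hsv)
c=load('scene0');im=c['frame'][:,:,::-1]
hsv=cv2.cvtColor(im.copy(),cv2.COLOR_BGR2HSV)
cv2.imwrite('pics/z2.png',cv2.resize(im[110:350,165:405],None,fx=2.5,fy=2.5,interpolation=cv2.INTER_CUBIC))
for nm,lo,hi in [('green',(50,100,50),(85,255,255))]:
    comps('scene '+nm,lo,hi,hsv)
E
```

```text
top red [348 282  28   8 144] [362.1 285.4] [[347.8999938964844, 288.0], [348.1000061035156, 281.8999938964844], [375.1000061035156, 283.1000061035156], [374.79998779296875, 289.29998779296875]]
top green [247 176  12   8  63] [253.  179.6] [[246.1999969482422, 181.6999969482422], [247.0, 175.6999969482422], [258.79998779296875, 177.39999389648438], [257.8999938964844, 183.39999389648438]]
top yel [284 201 100  11 157] [331.9 206.3] [[283.79998779296875, 202.89999389648438], [284.0, 200.89999389648438], [383.1000061035156, 210.0], [382.8999938964844, 212.0]]
top yel [362 218  13   4  40] [368.4 219.5] [[362.0, 218.0], [374.0, 218.0], [374.0, 221.0], [362.0, 221.0]]
top yel [413 260  13  11  66] [418.2 264. ] [[413.0, 260.0], [425.0, 260.0], [425.0, 270.0], [413.0, 270.0]]
top yel [132 314   7   9  39] [134.9 318.8] [[131.39999389648438, 321.79998779296875], [134.10000610351562, 313.70001220703125], [138.89999389648438, 315.29998779296875], [136.1999969482422, 323.3999938964844]]
top yel [146 314   9   9  62] [149.7 317.8] [[146.0, 322.0], [146.0, 314.0], [154.0, 314.0], [154.0, 322.0]]
top yel [151 325   9   9  57] [155.2 328.8] [[150.8000030517578, 331.70001220703125], [152.8000030517578, 323.70001220703125], [159.60000610351562, 325.3999938964844], [157.60000610351562, 333.3999938964844]]
```

View pics/z1.png

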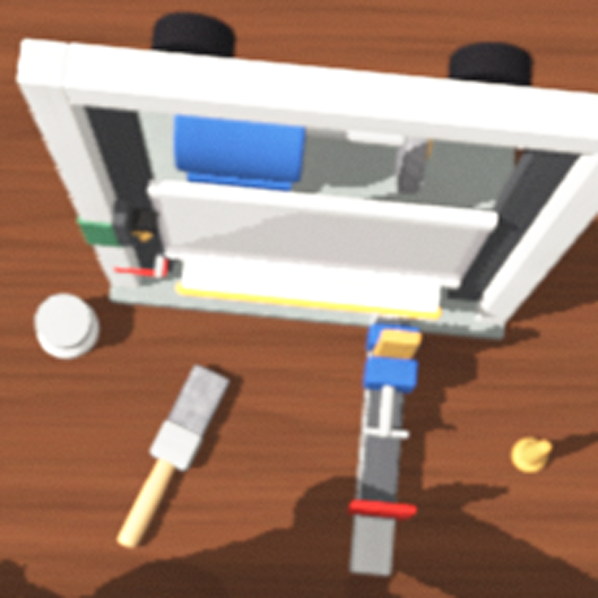

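View pics/z2.png

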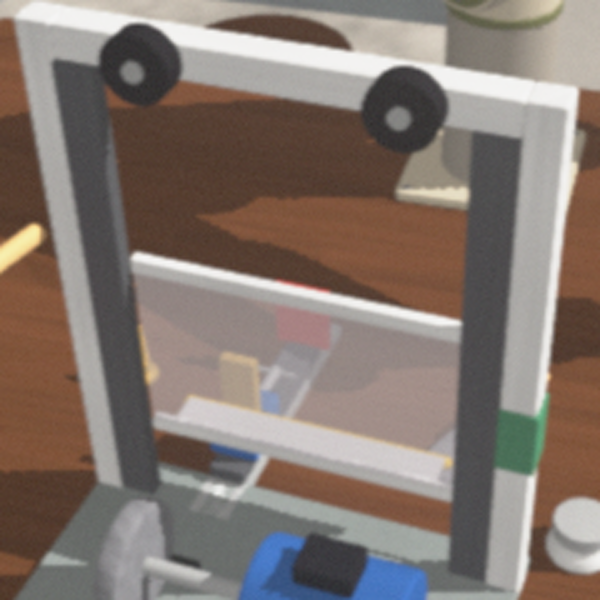

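The rail is the yellow strip from (283,202) to (384,211). The push plate's top edge is at (348-376, 285). The band's green patch is at (253,180) in the top view, and is also visible in the scene view.

```bash
python3 - <<'E'
from h import *
c=load('top0');s=load('scene0')
g=lambda x,y:(215+x/2.6,90+y/2.6)
a=onz(c,*g(176,291),.1);b=onz(c,*g(441,315),.1);print('rail',a,b,np.linalg.norm(a-b))
d=a-b;yaw=np.arctan2(-d[0],d[1]);print('yaw rail',yaw)
a2=onz(c,*g(112,298),.012);b2=onz(c,*g(503,336),.012);d=a2-b2;print('bed front',a2,b2,np.linalg.norm(d),np.arctan2(-d[0],d[1]))
# beam ends top z .5..: posts
p=onz(c,*g(350,506),.104);q=onz(c,*g(416,511),.104);print('plate',p,q,np.linalg.norm(p-q))
X=np.array([np.cos(yaw),np.sin(yaw),0]);Y=np.array([-np.sin(yaw),np.cos(yaw),0])
rm=(a+b)/2; O=rm+(-X)*(-.034)*1; O=rm+X*.034; O[2]=0
print('rail mid',rm,'O',O,'bed mid+30',(a2+b2)/2+X*.03)
print('plate in guard',X@((p+q)/2-O),Y@((p+q)/2-O))
for nm,u,v,z in [('cone',*g(528,458),.0),('tin',*g(66,325),.04),('brush handle',*g(128,540),.02),('brush head',*g(208,385),.02),('pointer',*g(140,270),.1)]:
    w=onz(c,u,v,z);print(nm,w.round(3),'guard',(X@(w-O)).round(3),(Y@(w-O)).round(3))
# band corners seen in scene: zoom (500,410),(495,468),(548,395)..
h=lambda x,y:(165+x/2.5,110+y/2.5)
for zc in (.19,.2,.205,.21,.22):
    print(zc,[ (proj(s,O+X*x+Y*y+[0,0,zc+dz])-[165,110])*2.5 for x,y,dz in [(.018,.177,.032),(.018,.177,-.032),(.018,.213,.032),(.018,.213,-.032)]])
E
```

```text
rail [0.6569423  0.08030715 0.1       ] [ 0.63882329 -0.18170235  0.1       ] 0.2626352563919862
yaw rail -0.0690440924717317
bed front [0.67184982 0.15500048 0.012     ] [ 0.64025534 -0.26113641  0.012     ] 0.4173345438861072 -0.07577790854728438
plate [ 0.44801584 -0.0933067   0.104     ] [ 0.44460407 -0.15639984  0.104     ] 0.06318532281626135
rail mid [ 0.6478828 -0.0506976  0.1      ] O [ 0.68180179 -0.05304324  0.        ] bed mid+30 [ 0.6859811  -0.05513764  0.012     ]
plate in guard -0.22997663019469244 -0.08788534617840406
cone [ 0.512 -0.288  0.   ] guard -0.153 -0.246
tin [0.634 0.197 0.04 ] guard -0.065 0.247
brush handle [0.416 0.126 0.02 ] guard -0.278 0.161
brush head [0.579 0.05  0.02 ] guard -0.11 0.095
pointer [0.678 0.117 0.1  ] guard -0.016 0.169
0.19 [array([492.19213689, 407.70381732]), array([487.61042039, 464.8678769 ]), array([536.32371872, 417.5781702 ]), array([530.07217176, 474.85929859])]
0.2 [array([492.93971234, 398.37664744]), array([488.30404639, 456.2138107 ]), array([537.34413276, 408.22840954]), array([531.01833567, 466.18987053])]
0.205 [array([493.31686328, 393.67110131]), array([488.65386451, 451.84928395]), array([537.858971  , 403.51109473]), array([531.49555175, 461.8172768 ])]
0.21 [array([493.69628332, 388.93724443]), array([489.00570927, 447.45947181]), array([538.37693419, 398.76514683]), array([531.9755561 , 457.41913482])]
0.22 [array([494.46201317, 379.38357028]), array([489.71554954, 438.60310731]), array([539.42234995, 389.18630263]), array([532.94402798, 448.54530525])]
```

```bash
cat >> h.py <<'E'
YAW=-0.072; O=np.array([.684,-.054,0])
G=np.array([[np.cos(YAW),-np.sin(YAW),0],[np.sin(YAW),np.cos(YAW),0],[0,0,1]])
def pose():
    s=read_state(); return np.array(s['tool_pos']),R.from_rotvec(s['orientation']).as_matrix()
def Rg(pitch,side=0):
    "tool z pitched (deg) below horizontal in guard frame, tool x up side; side: yaw deg"
    p=np.radians(pitch); z=np.array([np.cos(p),0,-np.sin(p)]); x=np.array([np.sin(p),0,np.cos(p)])
    M=np.c_[x,np.cross(z,x),z]; return R.from_euler('z',side,degrees=True).as_matrix()@M
def rel(pg=None,Rgm=None,world=False):
    p,Rm=pose(); 
    P=p if pg is None else (np.array(pg) if world else O+G@np.array(pg))
    T=Rm if Rgm is None else G@Rgm
    d=Rm.T@(P-p)/0.5; r=R.from_matrix(Rm.T@T).as_rotvec()/(np.pi/2)
    print('shift',d.round(4),'turn',r.round(4))
def st():
    s=read_state();p,Rm=pose();print('t',round(float(s['t']),2),'q',np.round(s['q'],3),'p',p.round(4),'guard',(G.T@(p-O)).round(4),'F',np.round(s['force'],2),'zg',(G.T@Rm[:,2]).round(3),'xg',(G.T@Rm[:,0]).round(3))
    import json; open('log.jsonl','a').write(json.dumps([list(map(float,s['q'])),p.tolist(),Rm.tolist()])+'\n')
E
python3 - <<'E'
from h import *
st(); rel([.42,.2,.32],None,True); rel([.40,0,.32],Rg(90),True)
c=load('wrist0');print(np.round(c['hand_eye'],3))
E
```

```text
t 0.15 q [ 1.101  0.131  1.489 -0.     1.523 -0.085] p [0.225  0.5557 0.2178] guard [-0.5017  0.5751  0.2178] F [0.22 0.48 0.6 ] zg [-0.001 -0.001 -1.   ] xg [-0.951  0.308  0.   ]
shift [-0.6285 -0.5133 -0.2037] turn [0. 0. 0.]
shift [-0.7416 -0.8991 -0.2031] turn [-3.0000e-04  1.2000e-03  1.8008e+00]
[[-0.    -0.96  -0.282  0.079]
 [ 1.    -0.     0.001  0.   ]
 [-0.001 -0.282  0.96  -0.166]
 [ 0.     0.     0.     1.   ]]
```

Request:
jog_arm --motion '[0,-0.3,-0.25,-0.2,0,0,0.45,0,-0.63,-0.51,-0.2,0,0,0.9,0,-0.63,-0.51,-0.2,0,0,0.9,0,-0.63,-0.51,-0.2,0,0,0.9,0,-0.63,-0.51,-0.2,0,0,0.9,0,-0.63,-0.51,-0.2,0,0,0.9,0,-0.63,-0.51,-0.2,0,0,0.9,0,-0.63,-0.51,-0.2,0,0,0.9]' --grip_force 20

```text
t: 0.95
tool_pos: [0.4127, 0.2156, 0.3145]
orientation: [2.243, 2.199, -0.001]
force: [1.0, 0.0, 0.2]
opening: 0.0335
```

```bash
python3 - <<'E'
from h import *
st(); rel([.40,0,.32],Rg(90),True)
E
```

```text
t 0.95 q [ 3.720e-01 -2.560e-01  1.686e+00 -1.000e-03  1.713e+00  3.920e-01] p [0.4127 0.2156 0.3145] guard [-0.29    0.2494  0.3145] F [1.04 0.01 0.18] zg [-0.    -0.001 -1.   ] xg [-0.052  0.999 -0.001]
shift [-0.4317 -0.0168 -0.0104] turn [4.0000e-04 7.0000e-04 1.0331e+00]
```

Request:
jog_arm --motion '[0,-0.43,-0.02,-0.01,0,0,1,0,-0.43,-0.02,-0.01,0,0,1,0,-0.43,-0.02,-0.01,0,0,1,0,-0.43,-0.02,-0.01,0,0,1,0,-0.43,-0.02,-0.01,0,0,1,0,-0.43,-0.02,-0.01,0,0,1,0,-0.43,-0.02,-0.01,0,0,1,0,-0.43,-0.02,-0.01,0,0,1]'

```text
t: 1.75
tool_pos: [0.3982, 0.0005, 0.3196]
orientation: [3.093, 0.546, -0.001]
force: [-0.3, -0.2, -0.1]
opening: 0.0007
```

```bash
python3 - <<'E'
from h import *
st(); rel([.42,0.0,.32],Rg(90),True); rel([.42,0.0,.32],Rg(60),True)
shot('wrist','w1'); shot('top','t1')
E
```

```text
t 1.75 q [-1.270e-01 -4.480e-01  1.824e+00 -1.000e-03  1.765e+00  1.094e+00] p [0.3982 0.0005 0.3196] guard [-0.2889  0.0338  0.3196] F [-0.32 -0.23 -0.12] zg [-0.001 -0.001 -1.   ] xg [ 0.912  0.409 -0.001]
shift [ 0.0406  0.0158 -0.0009] turn [0.0006 0.0005 0.2683]
shift [ 0.0406  0.0158 -0.0009] turn [-0.0697  0.3288  0.2623]
```

View pics/w1.png

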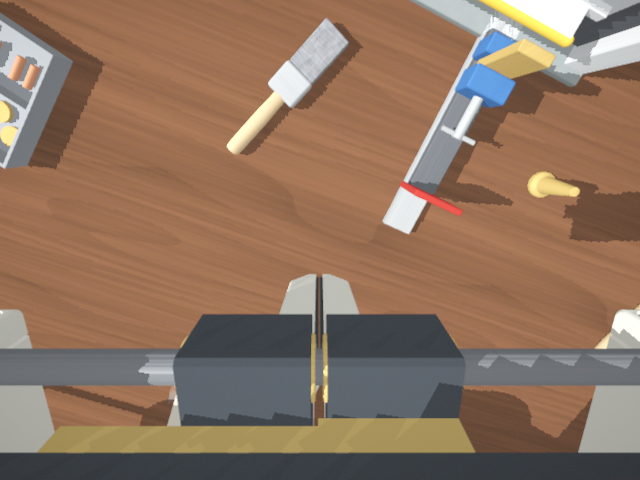

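```bash
python3 - <<'E'
from h import *
import json
L=[json.loads(l) for l in open('log.jsonl')]
A=[];B=[]
for q,p,Rm in L:
    c,s=np.cos(q[0]),np.sin(q[0]); p=np.array(p); z=np.array(Rm)[:,2]
    Ri=np.array([[c,s,0],[-s,c,0],[0,0,1]]); pl=Ri@p; zl=Ri@z; a=q[1];b=q[1]+q[2]
    # a1, lat, d1, L2, L3, (a3), Lt
    A+= [[1,0,0,np.sin(a),np.sin(b),np.cos(b),zl[0]],[0,1,0,0,0,0,zl[1]],[0,0,1,np.cos(a),np.cos(b),-np.sin(b),zl[2]]];B+=list(pl)
x,res,rk,sv=np.linalg.lstsq(np.array(A),np.array(B),rcond=None);print(x.round(4),rk,res,sv)
E
```

```text
[-0.      0.0512  0.3181  0.3691  0.5534  0.0616  0.3775] 7 [1.64235908e-32] [3.43941475e+00 2.45737276e+00 1.73205107e+00 3.38994378e-01
 1.28164598e-01 2.00173422e-02 5.69960091e-04]
```

Request:
jog_arm --motion '[0,0.04,0.015,0,-0.035,0.16,0.265,0,0.04,0.015,0,-0.07,0.33,0.26,0,0.04,0.015,0,-0.07,0.33,0.26,0,0.04,0.015,0,-0.07,0.33,0.26,0,0.04,0.015,0,-0.07,0.33,0.26,0,0.04,0.015,0,-0.07,0.33,0.26]'

```text
t: 2.45
tool_pos: [0.4447, 0.0026, 0.3224]
orientation: [3.023, -0.091, 0.771]
force: [-0.9, 0.5, -0.2]
opening: 0.0005
```

```bash
cat > fit.py <<'E'
from h import *
import json
def fit():
    L=[json.loads(l) for l in open('log.jsonl')]
    A=[];B=[]
    for q,p,Rm in L:
        c,s=np.cos(q[0]),np.sin(q[0]); p=np.array(p); z=np.array(Rm)[:,2]
        Ri=np.array([[c,s,0],[-s,c,0],[0,0,1]]); pl=Ri@p; zl=Ri@z; a=q[1];b=q[1]+q[2]
        A+= [[1,0,0,np.sin(a),np.sin(b),zl[0]],[0,1,0,0,0,zl[1]],[0,0,1,np.cos(a),np.cos(b),zl[2]]];B+=list(pl)
    A=np.array(A);x,res,rk,sv=np.linalg.lstsq(A,np.array(B),rcond=None);return x,np.abs(A@x-B).max(),sv
if __name__=='__main__': st();print(fit())
E
python3 fit.py
```

```text
t 2.45 q [-0.136 -0.891  2.164  0.031  1.371  1.497] p [0.4447 0.0026 0.3224] guard [-0.2427  0.0392  0.3224] F [-0.94  0.48 -0.2 ] zg [ 0.479  0.    -0.878] xg [0.878 0.011 0.479]
(array([0.01575813, 0.0512568 , 0.27414117, 0.34375937, 0.53877079,
       0.36950007]), np.float64(0.0016858591878340934), array([3.41396513, 2.82919688, 2.00002373, 0.51551032, 0.2136575 ,
       0.17026954]))
```

```bash
sed -i 's/np.sin(b),zl\[0\]/np.sin(b),np.cos(b),zl[0]/; s/\[0,1,0,0,0,zl/[0,1,0,0,0,0,zl/; s/np.cos(b),zl\[2\]/np.cos(b),-np.sin(b),zl[2]/' fit.py; python3 fit.py
```

```text
t 2.45 q [-0.136 -0.891  2.164  0.031  1.371  1.497] p [0.4447 0.0026 0.3224] guard [-0.2427  0.0392  0.3224] F [-0.94  0.48 -0.2 ] zg [ 0.479  0.    -0.878] xg [0.878 0.011 0.479]
(array([3.20381935e-16, 5.12000000e-02, 3.18100000e-01, 3.69100000e-01,
       5.53400000e-01, 6.16000000e-02, 3.77457000e-01]), np.float64(5.551115123125783e-16), array([4.40010116, 3.18346376, 2.2361705 , 0.63087072, 0.2553045 ,
       0.19827827, 0.04143958]))
```

```bash
cat > kin.py <<'E'
from h import *
import json
D1,L2,L3,A3,LT,LAT=.3181,.3691,.5534,.0616,.377457,.0512
LO=np.array([-2.96,-.89,.02,-1.34,0,-2.66]);HI=np.array([2.96,2.26,2.5,4.48,2.73,2.66])
S=1
def fk(q):
    q1,a,q3,q4,q5,q6=q;b=a+q3
    f=np.array([np.sin(b),0,np.cos(b)]);n=np.array([np.cos(b),0,-np.sin(b)]);y=np.array([0,1.,0])
    t=np.cos(q4)*n+S*np.sin(q4)*y;u=np.cos(q4)*y-S*np.sin(q4)*n
    z=np.cos(q5)*f+np.sin(q5)*t;m=-np.sin(q5)*f+np.cos(q5)*t
    x=np.cos(q6)*u-np.sin(q6)*m
    W=np.array([0,LAT,D1])+L2*np.array([np.sin(a),0,np.cos(a)])+L3*f+A3*n
    Z=R.from_euler('z',q1).as_matrix()
    return Z@(W+LT*z),Z@np.c_[x,np.cross(z,x),z],Z@W
def ik(p,Rm):
    W=p-LT*Rm[:,2]; r=np.hypot(W[0],W[1]); lx=np.sqrt(r*r-LAT**2); q1=np.arctan2(W[1],W[0])-np.arctan2(LAT,lx)
    v=np.array([lx,W[2]-D1]);Lf=np.hypot(L3,A3);g=np.arctan2(A3,L3)
    d=np.linalg.norm(v);c=(d*d-L2**2-Lf**2)/(2*L2*Lf)
    if abs(c)>1:return None
    e=np.arccos(c) # angle between L2 and effective forearm
    q3=e-g
    a=np.arctan2(v[0],v[1])-np.arctan2(Lf*np.sin(e),L2+Lf*np.cos(e)); b=a+q3
    Rl=R.from_euler('z',-q1).as_matrix()@Rm
    f=np.array([np.sin(b),0,np.cos(b)]);n=np.array([np.cos(b),0,-np.sin(b)]);y=np.array([0,1.,0])
    z=Rl[:,2];q5=np.arccos(np.clip(z@f,-1,1));q4=np.arctan2(S*(z@y),z@n)
    t=np.cos(q4)*n+S*np.sin(q4)*y;u=np.cos(q4)*y-S*np.sin(q4)*n;m=-np.sin(q5)*f+np.cos(q5)*t
    q6=np.arctan2(-(Rl[:,0]@m),Rl[:,0]@u)
    if q4<LO[3]:q4+=2*np.pi
    q=np.array([q1,a,q3,q4,q5,q6]);return q
def marg(q): return None if q is None else np.minimum(q-LO,HI-q).round(2)
if __name__=='__main__':
    for s in (1,-1):
        S=s
        for l in open('log.jsonl'):
            q,p,Rm=json.loads(l);P,M,_=fk(q);print(s,np.abs(P-p).max().round(5),np.abs(M-np.array(Rm)).max().round(4), np.abs(ik(np.array(p),np.array(Rm))-q).max().round(4))
E
python3 kin.py
```

```text
1 0.0 0.0 0.0
1 0.0 0.0 0.0
1 0.0 0.0 0.0
1 0.0 0.0 0.0
1 0.0 0.0 0.0
-1 2e-05 0.0001 0.0001
-1 0.00064 0.0017 0.0019
-1 0.00081 0.0022 0.0022
-1 0.02287 0.0606 0.0624
-1 0.02287 0.0606 0.0624
```

```bash
python3 - <<'E'
from kin import *
for side in (-70,-60,-50,-40,-30,-20,0,20,30,40,50,60):
  for pitch in (0,10,20,30):
    for roll in (0,180):
      out=[]
      for z in (.07,.13,.20):
        M=G@Rg(pitch,side)@R.from_euler('z',roll,degrees=True).as_matrix()
        q=ik(O+G@np.array([-.02,.05,z]),M)
        out.append(None if q is None else (q.round(2).tolist(),marg(q).min()))
      if all(o and o[1]>0.03 for o in out): print(side,pitch,roll,[o[1] for o in out],out[0][0],out[2][0])
E
```

```text
-70 20 180 [np.float64(0.15), np.float64(0.16), np.float64(0.16)] [0.46, 0.77, 1.45, -1.19, 1.5, 0.67] [0.46, 0.55, 1.48, -1.18, 1.57, 0.5]
-70 30 180 [np.float64(0.28), np.float64(0.3), np.float64(0.31)] [0.42, 0.65, 1.49, -1.06, 1.4, 0.57] [0.42, 0.46, 1.49, -1.03, 1.5, 0.39]
-60 20 180 [np.float64(0.05), np.float64(0.06), np.float64(0.08)] [0.47, 0.66, 1.63, -1.29, 1.35, 0.69] [0.47, 0.42, 1.67, -1.26, 1.41, 0.49]
-60 30 180 [np.float64(0.19), np.float64(0.22), np.float64(0.25)] [0.42, 0.54, 1.67, -1.15, 1.25, 0.55] [0.42, 0.32, 1.66, -1.09, 1.34, 0.35]
-50 30 180 [np.float64(0.08), np.float64(0.13), np.float64(0.18)] [0.41, 0.42, 1.83, -1.26, 1.09, 0.55] [0.41, 0.18, 1.83, -1.16, 1.18, 0.3]
-30 0 0 [np.float64(0.29), np.float64(0.27), np.float64(0.23)] [0.41, 0.7, 2.02, 4.19, 1.35, -1.93] [0.41, 0.3, 2.16, 4.25, 1.23, -2.17]
-30 0 180 [np.float64(0.29), np.float64(0.27), np.float64(0.23)] [0.41, 0.7, 2.02, 4.19, 1.35, 1.21] [0.41, 0.3, 2.16, 4.25, 1.23, 0.98]
-30 10 0 [np.float64(0.19), np.float64(0.13), np.float64(0.05)] [0.4, 0.5, 2.09, 4.29, 1.13, -2.07] [0.4, 0.12, 2.19, 4.43
[... 4728 characters left out ...]
2.37]
60 10 0 [np.float64(0.77), np.float64(0.73), np.float64(0.7)] [-0.69, 0.71, 1.73, 1.39, 1.5, -0.87] [-0.69, 0.43, 1.8, 1.38, 1.54, -0.67]
60 10 180 [np.float64(0.39), np.float64(0.3), np.float64(0.18)] [-0.69, 0.71, 1.73, 1.39, 1.5, 2.27] [-0.69, 0.43, 1.8, 1.38, 1.54, 2.48]
60 20 0 [np.float64(0.73), np.float64(0.7), np.float64(0.69)] [-0.66, 0.57, 1.77, 1.28, 1.37, -0.75] [-0.66, 0.31, 1.81, 1.24, 1.44, -0.54]
60 20 180 [np.float64(0.27), np.float64(0.17), np.float64(0.06)] [-0.66, 0.57, 1.77, 1.28, 1.37, 2.39] [-0.66, 0.31, 1.81, 1.24, 1.44, 2.6]
60 30 0 [np.float64(0.7), np.float64(0.69), np.float64(0.71)] [-0.61, 0.44, 1.8, 1.14, 1.26, -0.61] [-0.61, 0.21, 1.79, 1.09, 1.37, -0.39]
```

```bash
python3 - <<'E'
from kin import *
def clear(tip,M):
    # sample body box points in guard frame
    best={}
    pts=np.array([[x,y,-s] for s in (.084,.11,.14,.18,.22) for x in np.linspace(-.0375,.0375,5) for y in np.linspace(-.094,.094,15)])
    P=tip+pts@M.T
    def box(lo,hi):
        d=np.maximum(np.maximum(lo-P,P-hi),0);return np.linalg.norm(d,axis=1).min()
    rail=box(np.array([-.04,-.125,tip[2]+.01]),np.array([0,.125,tip[2]+.16])) # rail+plate+pane moving
    vise=box(np.array([-.14,-.13,0]),np.array([-.02,-.05,.135])); plate=box(np.array([-.24,-.12,0]),np.array([-.22,-.06,.104]))
    cyl=box(np.array([-.24,-.11,0]),np.array([-.03,-.07,.06]))
    return np.round([rail,vise,plate,P[:,2].min()],3)
for side in (0,10,15,20,25,30):
  for pitch in (15,20,25,30,35):
    for y in (.07,.09,.11):
      o=[]
      for z in (.065,.13,.2):
        q=ik(O+G@np.array([-.022,y,z]),G@Rg(pitch,side)); o.append(q)
      if any(q is None for q in o):continue
      m=min(marg(q).min() for q in o)
      cl=clear(np.array([-.022,y,.065]),Rg(pitch,side))
      if m>.05 and cl[:3].min()>.01: print(side,pitch,y,m,cl,o[0].round(2),o[2].round(2))
E
```

```text
0 20 0.11 0.06 [0.048 0.066 0.076 0.058] [ 0.1   0.15  2.38  3.42  0.62 -1.74] [ 0.1  -0.33  2.44  3.85  0.25 -2.21]
0 30 0.07 0.07 [0.036 0.026 0.047 0.075] [-0.03 -0.03  2.38  3.28  0.26 -1.69] [-0.03 -0.42  2.38 -0.26  0.14  1.85]
0 30 0.09 0.11 [0.036 0.046 0.063 0.075] [ 0.03 -0.01  2.37  3.47  0.27 -1.84] [ 0.03 -0.4   2.36 -0.59  0.16  2.2 ]
0 35 0.07 0.1 [0.029 0.026 0.057 0.082] [-0.03 -0.07  2.34  3.48  0.1  -1.89] [-0.03 -0.4   2.31 -0.12  0.28  1.71]
0 35 0.09 0.12 [0.029 0.046 0.071 0.082] [ 0.02 -0.06  2.33  3.85  0.12 -2.22] [ 0.02 -0.39  2.3  -0.28  0.28  1.9 ]
0 35 0.11 0.06 [0.029 0.066 0.088 0.082] [ 0.08 -0.04  2.32  4.09  0.15 -2.43] [ 0.08 -0.37  2.29 -0.43  0.3   2.07]
10 25 0.09 0.06 [0.025 0.023 0.028 0.067] [-0.15  0.04  2.4   2.62  0.47 -1.21] [-0.15 -0.41  2.43  1.59  0.23 -0.12]
10 25 0.11 0.07 [0.025 0.043 0.045 0.067] [-0.09  0.04  2.4   2.74  0.46 -1.29] [-0.09 -0.4   2.43  1.64  0.17 -0.15]
10 30 0.09 0.1 [0.019 0.023 0.045 0.075] [-0.14 -0.03  2.38  2.42  0.32 -1.  ] [-0.14 -0.42  2.38  0.96  0.25  0.5 ]
10 30 0.11 0.11 [0.019 0.043 0.057 0.075] [-0.08 -0.02  2.37  2.57  0.29 -1.11] [-0.08 -0.41  2.37  0.85  0.21  0.64]
10 35 0.09 0.16 [0.012 0.024 0.063 0.082] [-0.13 -0.07  2.34  1.97  0.2  -0.54] [-0.13 -0.4   2.31  0.59  0.34  0.87]
10 35 0.11 0.16 [0.012 0.044 0.072 0.082] [-0.07 -0.06  2.34  2.11  0.17 -0.65] [-0.07 -0.39  2.3   0.48  0.31  1.01]
15 25 0.09 0.08 [0.016 0.012 0.025 0.067] [-0.24  0.05  2.39  2.33  0.54 -1.03] [-0.24 -0.39  2.42  1.54  0.38 -0.15]
15 25 0.11 0.08 [0.016 0.032 0.034 0.067] [-0.18  0.05  2.39  2.43  0.52 -1.08] [-0.18 -0.38  2.42  1.56  0.33 -0.15]
20 20 0.11 0.07 [0.012 0.016 0.025 0.058] [-0.28  0.16  2.37  2.32  0.74 -1.11] [-0.28 -0.31  2.43  1.82  0.53 -0.49]
```

```bash
python3 - <<'E'
from kin import *
p,Rm=pose(); print(p)
for tgt in [((-.15,.1,.30),60,10),((-.12,.1,.22),45,10),((-.08,.1,.20),30,10),((-.10,.1,.12),30,10),((-.10,.1,.06),30,10),((-.022,.1,.06),30,10)]:
    q=ik(O+G@np.array(tgt[0]),G@Rg(tgt[1],tgt[2]));print(tgt,None if q is None else (q.round(2),marg(q)))
rel([-.12,.1,.25],Rg(45,10))
E
```

```text
[0.44471469 0.0025513  0.32238743]
((-0.15, 0.1, 0.3), 60, 10) (array([-0.04, -0.59,  2.04,  0.08,  1.17,  1.42]), array([2.92, 0.3 , 0.46, 1.42, 1.17, 1.24]))
((-0.12, 0.1, 0.22), 45, 10) (array([-0.08, -0.72,  2.38,  0.2 ,  0.72,  1.29]), array([2.88, 0.17, 0.12, 1.54, 0.72, 1.37]))
((-0.08, 0.1, 0.2), 30, 10) (array([-0.12, -0.67,  2.54,  0.67,  0.31,  0.81]), array([ 2.84,  0.22, -0.04,  2.01,  0.31,  1.85]))
((-0.1, 0.1, 0.12), 30, 10) (array([-0.12, -0.54,  2.62,  1.47,  0.19, -0.01]), array([ 2.84,  0.35, -0.12,  2.81,  0.19,  2.65]))
((-0.1, 0.1, 0.06), 30, 10) (array([-0.12, -0.27,  2.6 ,  2.42,  0.29, -0.99]), array([ 2.84,  0.62, -0.1 ,  2.06,  0.29,  1.67]))
((-0.022, 0.1, 0.06), 30, 10) (array([-0.11, -0.01,  2.37,  2.52,  0.32, -1.08]), array([2.85, 0.88, 0.13, 1.96, 0.32, 1.58]))
shift [ 0.1476 -0.1199  0.2446] turn [ 0.0657  0.182  -0.082 ]
```

```bash
python3 - <<'E'
from kin import *
W=[((-.12,.1,.30),60,10),((-.11,.1,.20),50,10),((-.085,.1,.10),50,10),((-.07,.1,.065),45,10),((-.05,.1,.06),40,10),((-.022,.1,.06),30,10)]
for tgt in W:
    q=ik(O+G@np.array(tgt[0]),G@Rg(tgt[1],tgt[2]));print(tgt,None if q is None else (q.round(2),marg(q)[:3]))
rel(*[W[0][0],Rg(60,10)]); rel(W[1][0],Rg(50,10))
E
```

```text
((-0.12, 0.1, 0.3), 60, 10) (array([-0.04, -0.49,  1.98,  0.08,  1.13,  1.41]), array([2.92, 0.4 , 0.52]))
((-0.11, 0.1, 0.2), 50, 10) (array([-0.07, -0.58,  2.29,  0.16,  0.75,  1.32]), array([2.89, 0.31, 0.21]))
((-0.085, 0.1, 0.1), 50, 10) (array([-0.07, -0.33,  2.31,  0.24,  0.48,  1.23]), array([2.89, 0.56, 0.19]))
((-0.07, 0.1, 0.065), 45, 10) (array([-0.08, -0.23,  2.36,  0.5 ,  0.27,  0.95]), array([2.88, 0.66, 0.14]))
((-0.05, 0.1, 0.06), 40, 10) (array([-0.09, -0.15,  2.36,  1.15,  0.16,  0.3 ]), array([2.87, 0.74, 0.14]))
((-0.022, 0.1, 0.06), 30, 10) (array([-0.11, -0.01,  2.37,  2.52,  0.32, -1.08]), array([2.85, 0.88, 0.13]))
shift [ 0.1954 -0.1194  0.1569] turn [ 0.0543  0.0157 -0.0896]
shift [ 0.1172 -0.1203  0.342 ] turn [ 0.062   0.1266 -0.0847]
```

Request:
jog_arm --motion '[0,0.1,-0.06,0.08,0.03,0.01,-0.045,0,0.195,-0.12,0.157,0.054,0.016,-0.09,0,0.195,-0.12,0.157,0.054,0.016,-0.09,0,0.195,-0.12,0.157,0.054,0.016,-0.09,0,0.195,-0.12,0.157,0.054,0.016,-0.09,0,0.156,-0.12,0.25,0.058,0.07,-0.087,0,0.117,-0.12,0.342,0.062,0.127,-0.085,0,0.117,-0.12,0.342,0.062,0.127,-0.085]'

```text
t: 3.25
tool_pos: [0.5627, 0.0542, 0.1682]
orientation: [-2.933, -0.151, -1.001]
force: [-5.3, -0.1, -10.6]
opening: 0.0005
```

```bash
python3 - <<'E'
from kin import *
st()
rel([-.085,.1,.10],Rg(50,10))
c=shot('wrist','w2');shot('top','t2');shot('scene','s2')
E
```

```text
t 3.25 q [-0.068 -0.582  2.333  0.161  0.747  1.318] p [0.5627 0.0542 0.1682] guard [-0.1288  0.0992  0.1682] F [ -5.3   -0.07 -10.6 ] zg [ 0.601  0.111 -0.791] xg [0.78  0.136 0.611]
shift [-0.0149  0.0145  0.1608] turn [-0.0033  0.0256 -0.001 ]
```

View pics/w2.png

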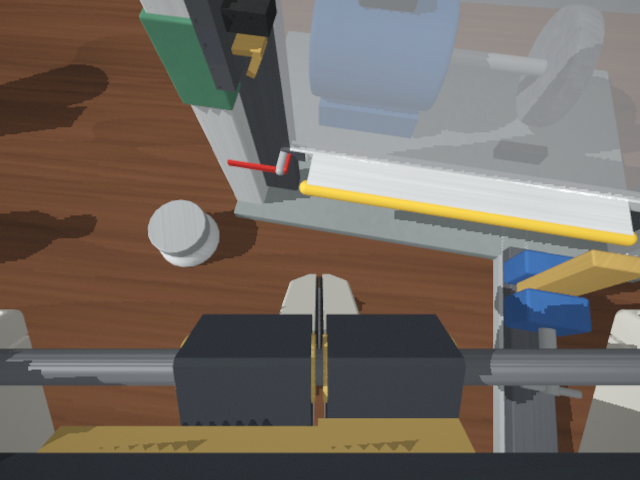

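View pics/t2.png

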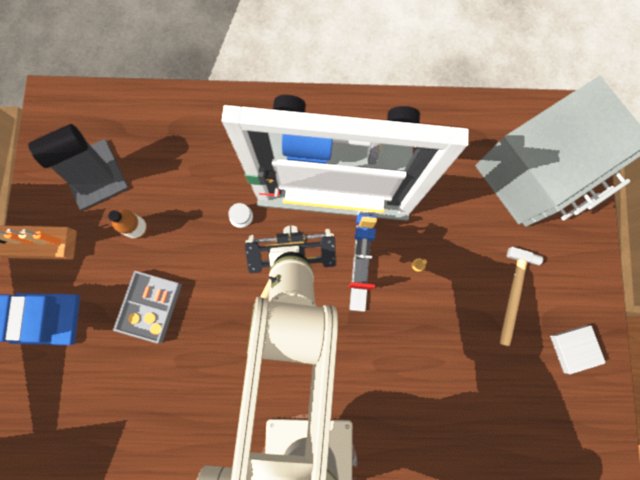

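```bash
python3 - <<'E'
from kin import *
st()
t=load('top0')
# camera pose at time: use w2's T but state was read just before
c=load('w2')
print('cam',G.T@(c['T'][:3,3]-O))
a=onz(c,306,188,.1);b=onz(c,632,240,.1);print('rail L',G.T@(a-O),'R',G.T@(b-O),np.linalg.norm(a-b))
d=a-b;print('yaw',np.arctan2(-d[0],d[1]))
print('tri L',tri((c,306,188),(t,*(215+178/2.6,90+291/2.6))),'R',tri((c,632,240),(t,215+439/2.6,90+315/2.6)))
e=onz(c,238,212,.012);f=onz(c,495,256,.012);d=e-f;print('bed',G.T@(e-O),G.T@(f-O),np.arctan2(-d[0],d[1]))
E
```

```text
t 3.4 q [-0.067 -0.583  2.284  0.159  0.752  1.322] p [0.5826 0.0531 0.2048] guard [-0.1089  0.0996  0.2048] F [ 1.55 -0.88  2.49] zg [ 0.636  0.111 -0.764] xg [0.752 0.134 0.646]
cam [-0.16800467  0.09189188  0.34705419]
rail L [-0.03367094  0.12788845  0.1       ] R [-0.03504966 -0.12553184  0.1       ] 0.25342404023205756
yaw -0.07744042537463106
tri L (array([0.65470171, 0.07635458, 0.10871841]), [np.float64(0.0013025648080653087), np.float64(0.0013025648080653026)]) R (array([ 0.64068263, -0.18004099,  0.09642156]), [np.float64(0.0009837205620755087), np.float64(0.0009837205620755376)])
bed [-0.02721491  0.2072358   0.012     ] [-0.02987637 -0.06376108  0.012     ] -0.08182067174308183
```

```bash
sed -i 's/^YAW=.*;/YAW=-0.076;/' h.py; python3 - <<'E'
from kin import *
rel([-.085,.1,.11],Rg(50,10)); rel([-.07,.1,.065],Rg(45,10))
E
```

```text
shift [-0.0857  0.0066  0.1759] turn [-0.0012 -0.0023  0.0031]
shift [-0.1213  0.0118  0.2637] turn [-0.0014  0.0532  0.0031]
```

Request:
jog_arm --motion '[0,-0.04,0,0.08,0,0,0,0,-0.085,0.006,0.175,0,0,0,0,-0.1,0.01,0.22,0,0.026,0,0,-0.12,0.012,0.262,0,0.053,0,0,-0.12,0.012,0.262,0,0.053,0,0,-0.12,0.012,0.262,0,0.053,0]'

```text
t: 4.0
tool_pos: [0.6276, 0.0509, 0.0735]
orientation: [-2.86, -0.151, -1.196]
force: [-0.4, -0.4, 0.3]
opening: 0.0004
```

```bash
python3 - <<'E'
from kin import *
st()
rel([-.05,.1,.06],Rg(40,10)); rel([-.036,.1,.06],Rg(35,10)); rel([-.022,.1,.06],Rg(30,10))
shot('wrist','w3')
E
```

```text
t 4.0 q [-0.077 -0.231  2.345  0.489  0.274  0.968] p [0.6276 0.0509 0.0735] guard [-0.0642  0.1003  0.0735] F [-0.4  -0.42  0.27] zg [ 0.701  0.126 -0.702] xg [0.69  0.128 0.712]
shift [0.0003 0.0057 0.0389] turn [-0.0018  0.0511  0.0036]
shift [0.0196 0.0107 0.0585] turn [-0.002   0.1066  0.0035]
shift [0.039  0.0157 0.0781] turn [-0.0021  0.1622  0.0034]
```

View pics/w3.png

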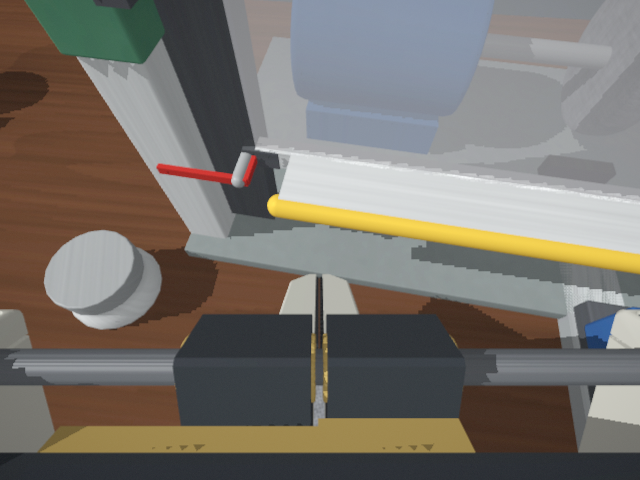

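The fingertips are at (320,275), just before and below the rail. The rail's left end is at (272,205), and the entry looks clear.

Request:
jog_arm --motion '[0,0,0.003,0.02,0,0.025,0,0,0,0.005,0.039,0,0.051,0,0,0.01,0.008,0.049,0,0.08,0,0,0.02,0.01,0.058,0,0.107,0,0,0.03,0.013,0.068,0,0.135,0,0,0.039,0.015,0.078,0,0.162,0,0,0.039,0.015,0.078,0,0.162,0,0,0.039,0.015,0.078,0,0.162,0]'

```text
t: 4.85
tool_pos: [0.6672, 0.0661, 0.0671]
orientation: [-2.66, -0.174, -1.482]
force: [0.3, 1.1, 0.2]
opening: 0.0004
```

```bash
python3 - <<'E'
from kin import *
st()
rel([-.022,.1,.06],Rg(30,10)); rel([-.022,.1,.08],Rg(30,10))
shot('wrist','w4')
E
```

```text
t 4.85 q [-0.103 -0.047  2.366  2.241  0.286 -0.802] p [0.6672 0.0661 0.0671] guard [-0.0259  0.1185  0.0671] F [0.31 1.08 0.2 ] zg [ 0.828  0.198 -0.525] xg [0.517 0.094 0.851]
shift [-0.0115  0.0381  0.0065] turn [-0.0328  0.0187  0.0016]
shift [ 0.0225  0.0371 -0.0144] turn [-0.0328  0.0187  0.0016]
```

View pics/w4.png

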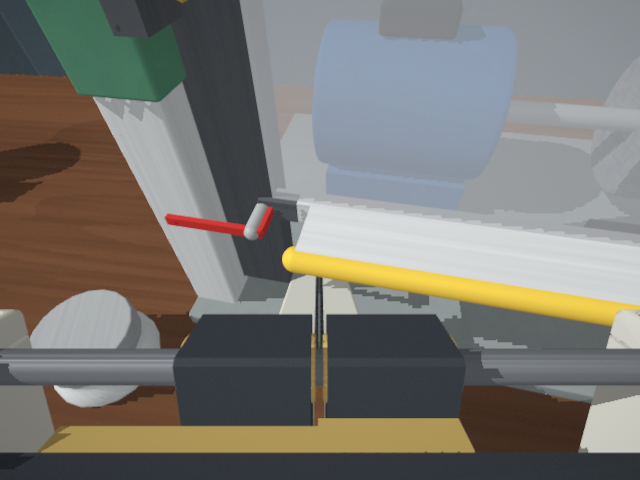

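```bash
python3 - <<'E'
from kin import *
st()
rel([-.022,.09,.065],Rg(30,10))
E
```

```text
t 4.9 q [-0.104 -0.044  2.367  2.262  0.287 -0.823] p [0.6672 0.0646 0.0665] guard [-0.0257  0.117   0.0665] F [-0.71 -0.46  0.31] zg [ 0.83   0.195 -0.523] xg [0.515 0.094 0.852]
shift [-0.0039  0.0544 -0.0027] turn [-0.0305  0.0176  0.0017]
```

Request:
jog_arm --motion '[0,-0.002,0.027,-0.001,-0.015,0.009,0,0,-0.004,0.054,-0.003,-0.03,0.018,0.002,0,-0.004,0.054,-0.003,-0.03,0.018,0.002,0,-0.004,0.054,-0.003,-0.03,0.018,0.002,0,-0.004,0.054,-0.003,-0.03,0.018,0.002]'

```text
t: 5.4
tool_pos: [0.6703, 0.0382, 0.0676]
orientation: [-2.671, -0.134, -1.549]
force: [0.7, -0.1, -0.2]
opening: 0.0006
```

```bash
python3 - <<'E'
from kin import *
st()
for z in (.065,.085,.1,.12): rel([-.022,.09,z],Rg(30,10))
for z in (.08,.1,.12,.14,.16,.18,.2): print(z,ik(O+G@np.array([-.022,.09,z]),G@Rg(30,10)).round(2))
E
```

```text
t 5.4 q [-0.134 -0.029  2.377  2.437  0.318 -1.01 ] p [0.6703 0.0382 0.0676] guard [-0.0206  0.0909  0.0676] F [ 0.68 -0.1  -0.24] zg [ 0.854  0.153 -0.497] xg [0.489 0.087 0.868]
shift [-0.006   0.0013 -0.0001] turn [-0.0014 -0.0026  0.0003]
shift [ 0.0288  0.0013 -0.0199] turn [-0.0014 -0.0026  0.0003]
shift [ 0.0548  0.0013 -0.0348] turn [-0.0014 -0.0026  0.0003]
shift [ 0.0895  0.0012 -0.0547] turn [-0.0014 -0.0026  0.0003]
0.08 [-0.13 -0.08  2.39  2.35  0.28 -0.91]
0.1 [-0.13 -0.14  2.39  2.18  0.25 -0.74]
0.12 [-0.13 -0.21  2.39  1.95  0.22 -0.51]
0.14 [-0.13 -0.27  2.39  1.68  0.2  -0.23]
0.16 [-0.13 -0.32  2.39  1.4   0.2   0.05]
0.18 [-0.13 -0.37  2.38  1.15  0.22  0.31]
0.2 [-0.13 -0.41  2.38  0.95  0.25  0.52]
```

```bash
python3 - <<'E'
from kin import *
t=load('top0');c=load('w2');s=load('scene0')
im=cv2.imread('pics/w2.png');cv2.imwrite('pics/z3.png',cv2.resize(im[0:220,120:360],None,fx=3,fy=2.7,interpolation=cv2.INTER_CUBIC))
im=cv2.imread('pics/top0.png');cv2.imwrite('pics/z4.png',cv2.resize(im[160:210,240:300],None,fx=10,fy=10,interpolation=cv2.INTER_CUBIC))
E
```

```text
(no output)
```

View pics/z3.png

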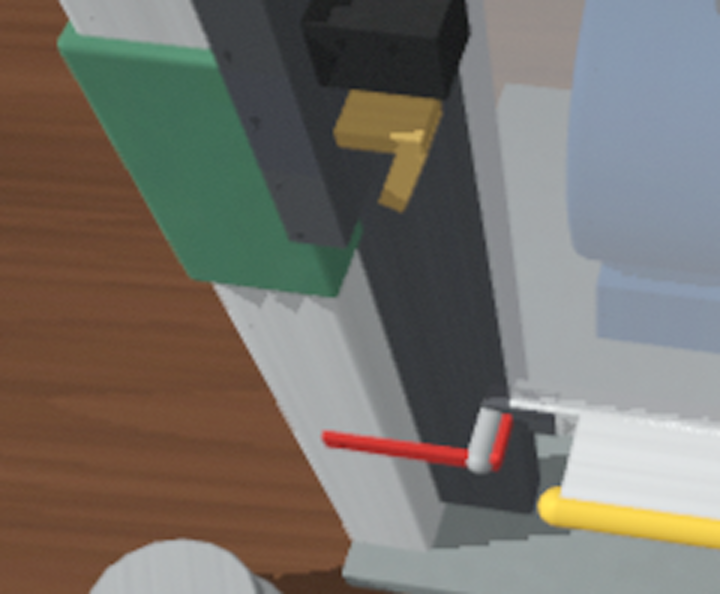

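View pics/z4.png

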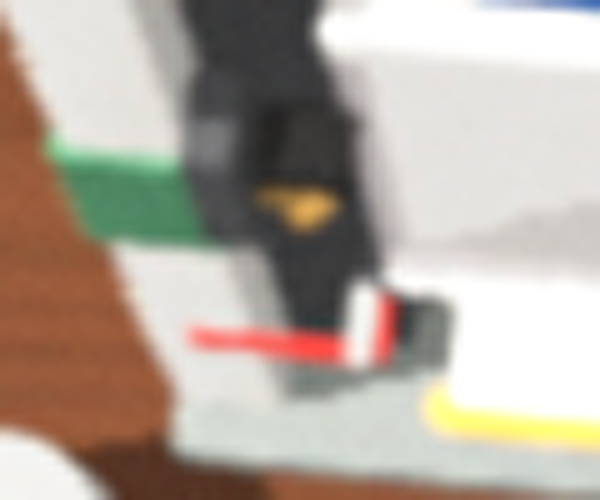

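Request:
jog_arm --motion '[0,0.005,0,-0.003,0,0,0,0,0.01,0,-0.006,0,0,0,0,0.015,0,-0.009,0,0,0,0,0.02,0,-0.0115,0,0,0,0,0.02,0,-0.0115,0,0,0]'

```text
t: 5.9
tool_pos: [0.6696, 0.0383, 0.0785]
orientation: [-2.672, -0.134, -1.547]
force: [-3.2, 1.2, -3.2]
opening: 0.0005
```

```bash
python3 - <<'E'
from kin import *
t=load('top0');c=load('w2')
P,e=tri((c,250.7,75.5),(t,270,182.8));print('pawl',G.T@(P-O),e)
P,e=tri((c,120+165/3,60/2.7),(t,240+70/10,160+160/10));print('?',G.T@(P-O),e)
st()
E
```

```text
pawl [-0.02026657  0.15788165  0.19704469] [np.float64(0.0009073506906490412), np.float64(0.0009073506906491699)]
? [-0.01118079  0.20547611  0.21451617] [np.float64(0.005306143347688174), np.float64(0.005306143347688089)]
t 5.9 q [-0.134 -0.069  2.384  2.363  0.292 -0.931] p [0.6696 0.0383 0.0785] guard [-0.0213  0.091   0.0785] F [-3.15  1.19 -3.21] zg [ 0.854  0.153 -0.498] xg [0.49  0.087 0.867]
```

Request:
jog_arm --motion '[0,0.0052,0,-0.003,0,0,0,0,0.0104,0,-0.006,0,0,0,0,0.0156,0,-0.009,0,0,0,0,0.0208,0,-0.012,0,0,0,0,0.0208,0,-0.012,0,0,0]'

```text
t: 6.4
tool_pos: [0.6693, 0.0384, 0.0905]
orientation: [-2.672, -0.134, -1.547]
force: [-7.3, -0.2, -3.4]
opening: 0.0007
```

```bash
python3 - <<'E'
from kin import *
st()
c=shot('wrist','w5')
rel([-.022,.09,.11],Rg(30,10))
E
```

```text
t 6.4 q [-0.134 -0.11   2.389  2.269  0.267 -0.834] p [0.6693 0.0384 0.0905] guard [-0.0217  0.091   0.0905] F [-7.33 -0.24 -3.41] zg [ 0.854  0.153 -0.498] xg [0.49  0.087 0.867]
shift [ 0.0334  0.0018 -0.0204] turn [-0.0015 -0.0015  0.0004]
```

View pics/w5.png

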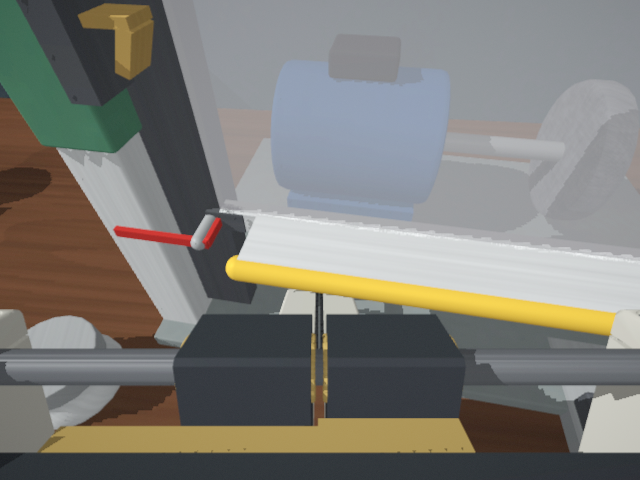

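Request:
jog_arm --motion '[0,0.0025,0,-0.003,0,0,0,0,0.006,0,-0.005,0,0,0,0,0.0095,0,-0.0075,0,0,0,0,0.0129,0,-0.0097,0,0,0,0,0.0129,0,-0.0097,0,0,0]'

```text
t: 6.95
tool_pos: [0.6687, 0.0383, 0.0993]
orientation: [-2.671, -0.135, -1.549]
force: [-1.9, 0.2, -3.8]
opening: 0.0006
```

```bash
python3 - <<'E'
from kin import *
st()
E
```

```text
t 6.95 q [-0.135 -0.141  2.393  2.195  0.253 -0.758] p [0.6687 0.0383 0.0993] guard [-0.0223  0.0909  0.0993] F [-1.95  0.23 -3.78] zg [ 0.854  0.153 -0.497] xg [0.489 0.087 0.868]
```

Request:
jog_arm --motion '[0,0.007,0,-0.0042,0,0,0,0,0.015,0,-0.009,0,0,0,0,0.0235,0,-0.014,0,0,0,0,0.032,0,-0.019,0,0,0,0,0.041,0,-0.0245,0,0,0,0,0.048,0,-0.028,0,0,0,0,0.0515,0,-0.0305,0,0,0,0,0.0515,0,-0.0305,0,0,0]'

```text
t: 7.75
tool_pos: [0.6684, 0.0383, 0.1296]
orientation: [-2.671, -0.135, -1.549]
force: [-2.9, 0.7, -3.8]
opening: 0.0006
```

```bash
python3 - <<'E'
from kin import *
st()
c=shot('wrist','w6')
E
```

```text
t 7.75 q [-0.135 -0.236  2.399  1.854  0.214 -0.408] p [0.6684 0.0383 0.1296] guard [-0.0226  0.0908  0.1296] F [-2.94  0.7  -3.75] zg [ 0.854  0.153 -0.496] xg [0.489 0.087 0.868]
```

View pics/w6.png

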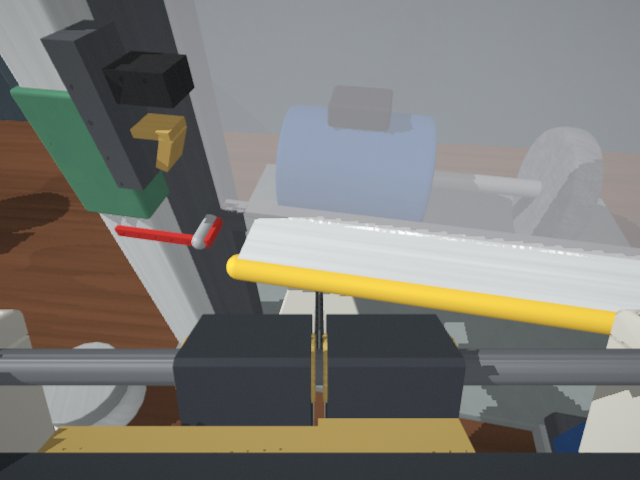

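Request:
jog_arm --motion '[0,0.004,0,-0.003,0,0,0,0,0.009,0,-0.006,0,0,0,0,0.0135,0,-0.0085,0,0,0,0,0.0172,0,-0.0105,0,0,0,0,0.0172,0,-0.0105,0,0,0]'

```text
t: 8.3
tool_pos: [0.668, 0.0383, 0.1395]
orientation: [-2.671, -0.135, -1.549]
force: [-2.6, -0.4, -3.8]
opening: 0.0001
```

```bash
python3 - <<'E'
from kin import *
st()
c=shot('wrist','w7')
a=load('w5');b=load('w6')
im=cv2.imread('pics/w7.png');cv2.imwrite('pics/z7.png',cv2.resize(im[30:290,0:260],None,fx=2.3,fy=2.3,interpolation=cv2.INTER_CUBIC))
P,e=tri((a,131,78),(b,165,168));print('pawl tip',G.T@(P-O),e)
P,e=tri((a,104,152),(b,150,217));print('band corner bottom',G.T@(P-O),e)
E
```

```text
t 8.3 q [-0.135 -0.266  2.399  1.718  0.208 -0.269] p [0.668  0.0383 0.1395] guard [-0.0229  0.0908  0.1395] F [-2.64 -0.42 -3.83] zg [ 0.854  0.153 -0.496] xg [0.489 0.087 0.868]
pawl tip [-0.01337583  0.16168473  0.19095419] [np.float64(0.00041300871031102227), np.float64(0.00041300871031110743)]
band corner bottom [-0.02255014  0.17598714  0.16584474] [np.float64(0.0020979993138886288), np.float64(0.0020979993138886014)]
```

View pics/z7.png

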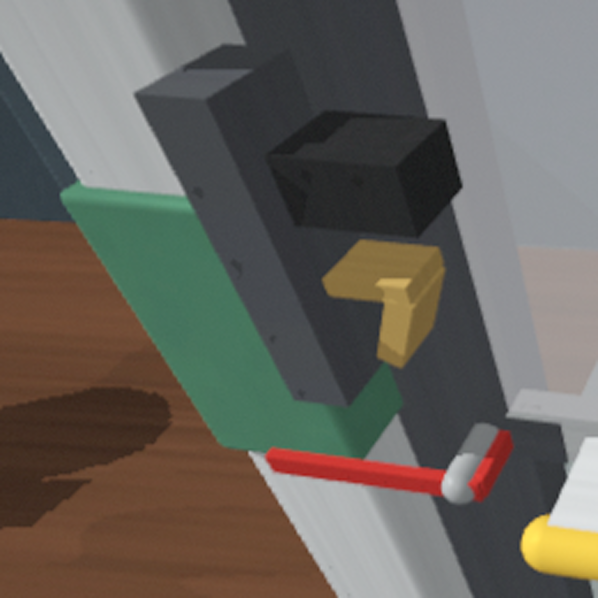

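The catch's brass pawl spans z of about 0.19 to 0.21, with the buffer block above it. The band's centre is near 0.198. I'll raise 20 mm, then go up in small steps.

Request:
jog_arm --motion '[0,0.005,0,-0.0035,0,0,0,0,0.011,0,-0.007,0,0,0,0,0.018,0,-0.011,0,0,0,0,0.025,0,-0.015,0,0,0,0,0.031,0,-0.0185,0,0,0,0,0.0345,0,-0.0205,0,0,0,0,0.0345,0,-0.0205,0,0,0]'

```text
t: 9.05
tool_pos: [0.6677, 0.0384, 0.1596]
orientation: [-2.67, -0.136, -1.549]
force: [-4.0, 0.3, -3.5]
opening: 0.0001
```

```bash
python3 - <<'E'
from kin import *
st()
c=shot('wrist','w8')
im=cv2.imread('pics/w8.png');cv2.imwrite('pics/z8.png',cv2.resize(im[30:290,0:260],None,fx=2.3,fy=2.3,interpolation=cv2.INTER_CUBIC))
E
```

```text
t 9.05 q [-0.136 -0.322  2.397  1.439  0.208  0.015] p [0.6677 0.0384 0.1596] guard [-0.0233  0.0909  0.1596] F [-4.03  0.33 -3.53] zg [ 0.854  0.154 -0.496] xg [0.489 0.088 0.868]
```

View pics/z8.png

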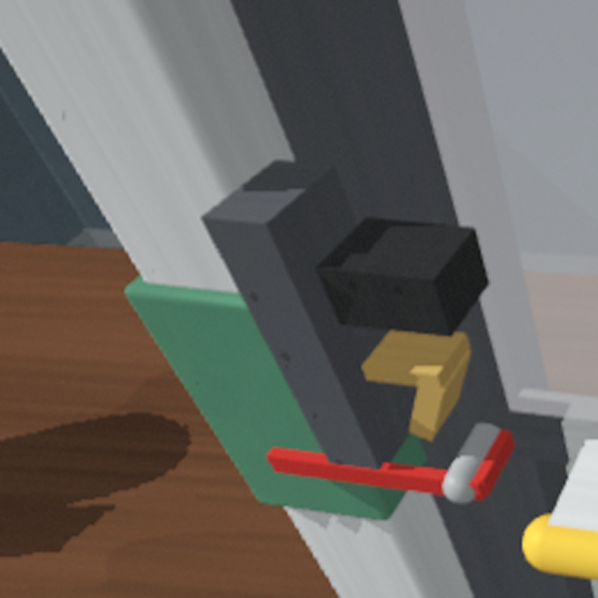

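Request:
jog_arm --motion '[0,0.003,0,-0.0025,0,0,0,0,0.0065,0,-0.0045,0,0,0,0,0.01,0,-0.0065,0,0,0,0,0.0132,0,-0.0092,0,0,0,0,0.0132,0,-0.0092,0,0,0]'

```text
t: 9.6
tool_pos: [0.6671, 0.0384, 0.1681]
orientation: [-2.67, -0.136, -1.55]
force: [-2.3, -0.5, -3.5]
opening: 0.0003
```

```bash
python3 - <<'E'
from kin import *
st()
c=shot('wrist','w9')
im=cv2.imread('pics/w9.png');cv2.imwrite('pics/z9.png',cv2.resize(im[30:290,0:260],None,fx=2.3,fy=2.3,interpolation=cv2.INTER_CUBIC))
E
```

```text
t 9.6 q [-0.136 -0.346  2.397  1.329  0.213  0.127] p [0.6671 0.0384 0.1681] guard [-0.0239  0.0909  0.1681] F [-2.27 -0.49 -3.52] zg [ 0.855  0.154 -0.496] xg [0.488 0.088 0.868]
```

View pics/z9.png

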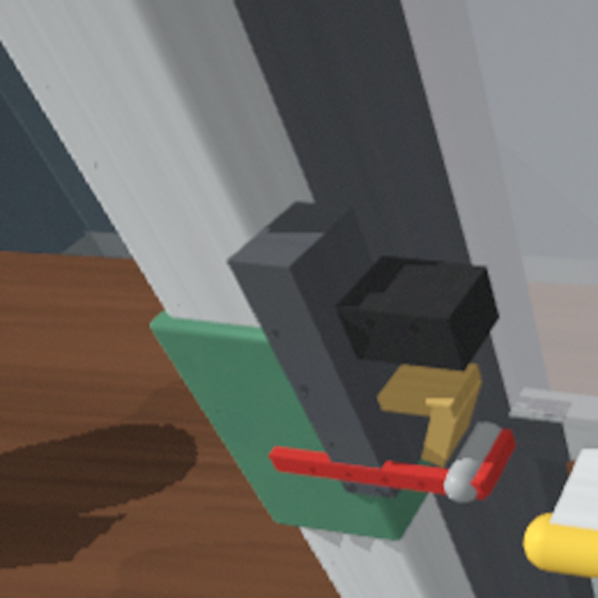

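Request:
jog_arm --motion '[0,0.0017,0,-0.0011,0,0,0,0,0.0035,0,-0.0023,0,0,0,0,0.005,0,-0.0033,0,0,0,0,0.005,0,-0.0033,0,0,0]'

```text
t: 10.05
tool_pos: [0.667, 0.0385, 0.1713]
orientation: [-2.67, -0.137, -1.55]
force: [-1.2, 0.1, -3.0]
opening: 0.0004
```

Request:
jog_arm --motion '[0,0.0017,0,-0.0011,0,0,0,0,0.0033,0,-0.0022,0,0,0,0,0.0033,0,-0.0022,0,0,0]'

```text
t: 10.35
tool_pos: [0.6669, 0.0385, 0.1734]
orientation: [-2.669, -0.137, -1.551]
force: [-0.4, -0.8, -3.7]
opening: 0.0004
```

Request:
jog_arm --motion '[0,0.0017,0,-0.0011,0,0,0,0,0.0033,0,-0.0022,0,0,0,0,0.0033,0,-0.0022,0,0,0]'

```text
t: 10.65
tool_pos: [0.6667, 0.0384, 0.1755]
orientation: [-2.669, -0.137, -1.551]
force: [-0.6, 0.0, -4.7]
opening: 0.0004
```

Request:
jog_arm --motion '[0,0.0017,0,-0.001,0,0,0,0,0.0035,0,-0.002,0,0,0,0,0.0035,0,-0.002,0,0,0]'

```text
t: 10.95
tool_pos: [0.6667, 0.0385, 0.1776]
orientation: [-2.669, -0.137, -1.551]
force: [-1.5, 0.6, -3.1]
opening: 0.0004
```

Request:
jog_arm --motion '[0,0.0017,0,-0.001,0,0,0,0,0.0035,0,-0.002,0,0,0,0,0.0035,0,-0.002,0,0,0]'

```text
t: 11.25
tool_pos: [0.6668, 0.0385, 0.1798]
orientation: [-2.669, -0.137, -1.551]
force: [-2.2, -0.1, -3.9]
opening: 0.0005
```

```bash
python3 - <<'E'
from kin import *
st()
c=shot('wrist','w10')
im=cv2.imread('pics/w10.png');cv2.imwrite('pics/z10.png',cv2.resize(im[30:290,0:260],None,fx=2.3,fy=2.3,interpolation=cv2.INTER_CUBIC))
E
```

```text
t 11.25 q [-0.136 -0.377  2.394  1.191  0.223  0.268] p [0.6668 0.0385 0.1798] guard [-0.0242  0.0909  0.1798] F [-2.17 -0.08 -3.94] zg [ 0.855  0.154 -0.495] xg [0.487 0.088 0.869]
```

View pics/z10.png

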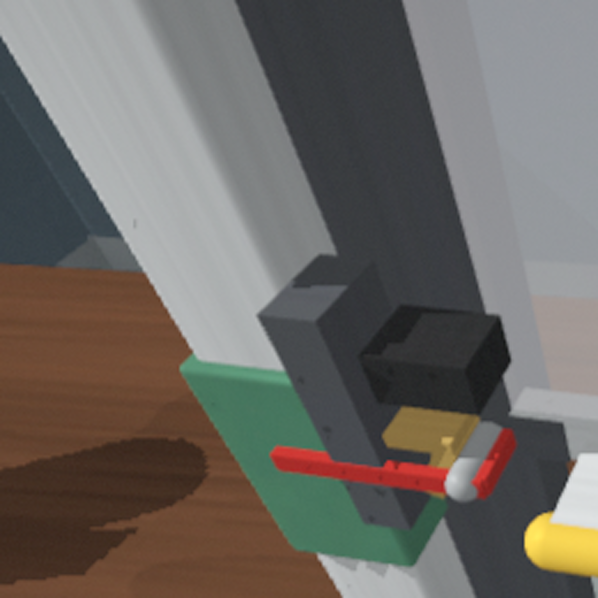

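Request:
jog_arm --motion '[0,0.0017,0,-0.001,0,0,0,0,0.0034,0,-0.0021,0,0,0,0,0.0034,0,-0.0021,0,0,0]'

```text
t: 11.6
tool_pos: [0.6668, 0.0384, 0.182]
orientation: [-2.669, -0.137, -1.551]
force: [-2.1, 0.8, -4.2]
opening: 0.0004
```

Request:
jog_arm --motion '[0,0.0017,0,-0.001,0,0,0,0,0.0034,0,-0.0021,0,0,0,0,0.0034,0,-0.0021,0,0,0]'

```text
t: 11.9
tool_pos: [0.6668, 0.0384, 0.1843]
orientation: [-2.669, -0.137, -1.552]
force: [-1.9, 0.0, -4.0]
opening: 0.0007
```

Request:
jog_arm --motion '[0,0.0015,0,-0.001,0,0,0,0,0.003,0,-0.0018,0,0,0,0,0.003,0,-0.0018,0,0,0]'

```text
t: 12.2
tool_pos: [0.6668, 0.0385, 0.1863]
orientation: [-2.669, -0.138, -1.552]
force: [-2.0, -0.3, -3.4]
opening: 0.0007
```

```bash
python3 - <<'E'
from kin import *
st()
c=shot('wrist','w11')
im=cv2.imread('pics/w11.png');cv2.imwrite('pics/z11.png',cv2.resize(im[130:280,80:240],None,fx=4,fy=4,interpolation=cv2.INTER_CUBIC))
E
```

```text
t 12.2 q [-0.137 -0.392  2.392  1.125  0.23   0.335] p [0.6668 0.0385 0.1863] guard [-0.0242  0.0909  0.1863] F [-1.97 -0.27 -3.42] zg [ 0.855  0.154 -0.495] xg [0.487 0.088 0.869]
```

View pics/z11.png

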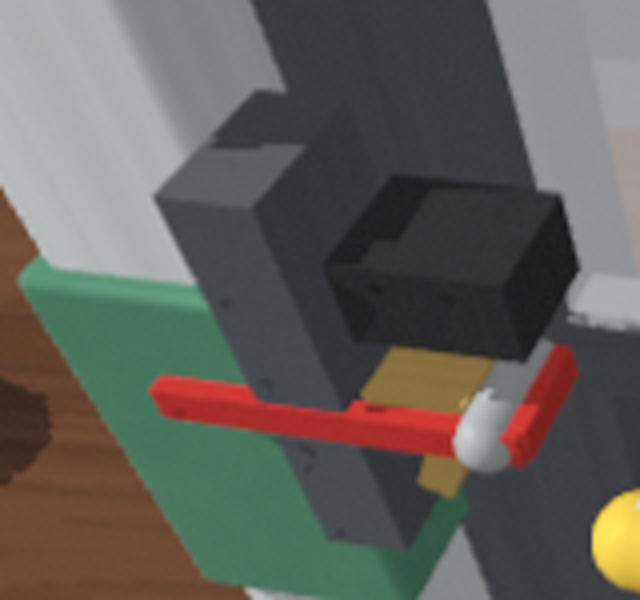

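Nearly past the pawl, with the buffer block just above. I'll continue in steps of about 1.5 mm.

Request:
jog_arm --motion '[0,0.0014,0,-0.0008,0,0,0,0,0.0026,0,-0.0015,0,0,0,0,0.0026,0,-0.0015,0,0,0]'

```text
t: 12.55
tool_pos: [0.6668, 0.0385, 0.1878]
orientation: [-2.669, -0.138, -1.552]
force: [-2.2, -0.2, -3.1]
opening: 0.0005
```

Request:
jog_arm --motion '[0,0.0014,0,-0.0008,0,0,0,0,0.0026,0,-0.0015,0,0,0,0,0.0026,0,-0.0015,0,0,0]'

```text
t: 12.85
tool_pos: [0.6668, 0.0385, 0.1895]
orientation: [-2.669, -0.138, -1.553]
force: [-4.0, -1.0, -3.2]
opening: 0.0004
```

Request:
jog_arm --motion '[0,0.0013,0,-0.0009,0,0,0,0,0.0025,0,-0.0018,0,0,0,0,0.0025,0,-0.0018,0,0,0]'

```text
t: 13.15
tool_pos: [0.6669, 0.0384, 0.1915]
orientation: [-2.668, -0.138, -1.553]
force: [-2.5, -0.3, -2.0]
opening: 0.0005
```

Request:
jog_arm --motion '[0,0.0013,0,-0.0009,0,0,0,0,0.0025,0,-0.0018,0,0,0,0,0.0025,0,-0.0018,0,0,0]'

```text
t: 13.45
tool_pos: [0.6668, 0.0384, 0.1933]
orientation: [-2.668, -0.138, -1.554]
force: [-0.6, 0.7, -2.5]
opening: 0.0005
```

Request:
jog_arm --motion '[0,0.0013,0,-0.0007,0,0,0,0,0.0026,0,-0.0014,0,0,0,0,0.0026,0,-0.0014,0,0,0]'

```text
t: 13.75
tool_pos: [0.6668, 0.0384, 0.1948]
orientation: [-2.668, -0.138, -1.554]
force: [-1.0, -0.1, -2.9]
opening: 0.0007
```

```bash
python3 - <<'E'
from kin import *
st()
c=shot('wrist','w12')
im=cv2.imread('pics/w12.png');cv2.imwrite('pics/z12.png',cv2.resize(im[130:280,80:240],None,fx=4,fy=4,interpolation=cv2.INTER_CUBIC))
E
```

```text
t 13.75 q [-0.137 -0.411  2.388  1.045  0.24   0.417] p [0.6668 0.0384 0.1948] guard [-0.0242  0.0909  0.1948] F [-1.04 -0.12 -2.9 ] zg [ 0.856  0.154 -0.494] xg [0.486 0.089 0.87 ]
```

View pics/z12.png

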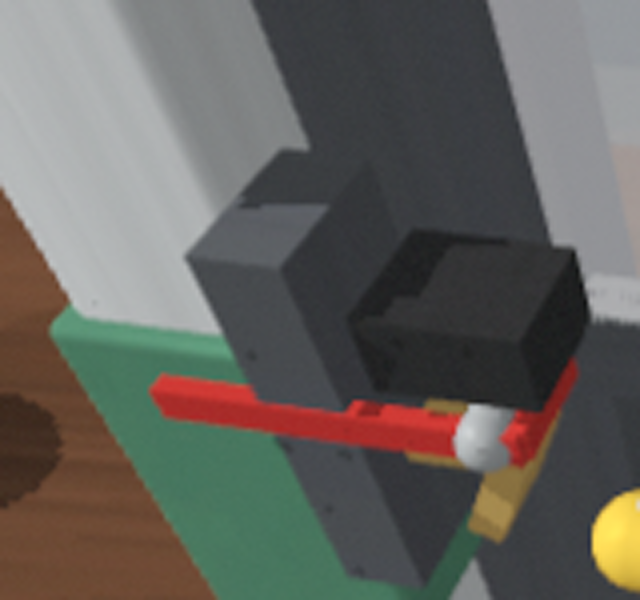

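Request:
jog_arm --motion '[0,0.0011,0,-0.0006,0,0,0,0,0.0022,0,-0.0012,0,0,0,0,0.0022,0,-0.0012,0,0,0]'

```text
t: 14.1
tool_pos: [0.6668, 0.0385, 0.1961]
orientation: [-2.668, -0.138, -1.554]
force: [-2.1, -0.6, -4.0]
opening: 0.0004
```

Request:
jog_arm --motion '[0,0.001,0,-0.0006,0,0,0,0,0.002,0,-0.0012,0,0,0,0,0.002,0,-0.0012,0,0,0]'

```text
t: 14.4
tool_pos: [0.6666, 0.0385, 0.1969]
orientation: [-2.668, -0.138, -1.553]
force: [-0.3, -0.3, -5.0]
opening: 0.0002
```

Request:
jog_arm --motion '[0,0.001,0,-0.0006,0,0,0,0,0.0017,0,-0.001,0,0,0,0,0.0017,0,-0.001,0,0,0]'

```text
t: 14.7
tool_pos: [0.6664, 0.0386, 0.1974]
orientation: [-2.669, -0.138, -1.552]
force: [-0.9, 0.5, -7.4]
opening: 0.0001
```

```bash
python3 - <<'E'
from kin import *
st()
E
```

```text
t 14.7 q [-0.137 -0.419  2.388  1.012  0.246  0.451] p [0.6664 0.0386 0.1974] guard [-0.0246  0.091   0.1974] F [-0.87  0.55 -7.4 ] zg [ 0.855  0.155 -0.495] xg [0.487 0.089 0.869]
```

Request:
jog_arm --motion '[0,0.0013,0,-0.0007,0,0,0,0,0.0026,0,-0.0014,0,0,0,0,0.0026,0,-0.0014,0,0,0]'

```text
t: 15.0
tool_pos: [0.6661, 0.0387, 0.1982]
orientation: [-2.669, -0.138, -1.551]
force: [-0.1, -0.4, -8.9]
opening: 0.0005
```

Request:
jog_arm --motion '[0,0.0014,0,-0.0008,0,0,0,0,0.0028,0,-0.0016,0,0,0,0,0.0028,0,-0.0016,0,0,0]'

```text
t: 15.3
tool_pos: [0.6656, 0.0388, 0.199]
orientation: [-2.67, -0.139, -1.549]
force: [-1.0, -0.1, -11.4]
opening: -0.0001
```

```bash
python3 - <<'E'
from kin import *
st()
c=shot('wrist','w13');st()
im=cv2.imread('pics/w13.png');cv2.imwrite('pics/z13.png',cv2.resize(im[130:280,80:240],None,fx=4,fy=4,interpolation=cv2.INTER_CUBIC))
E
```

```text
t 15.3 q [-0.137 -0.425  2.387  0.983  0.251  0.481] p [0.6656 0.0388 0.199 ] guard [-0.0254  0.0911  0.199 ] F [ -1.02  -0.13 -11.38] zg [ 0.854  0.155 -0.496] xg [0.488 0.089 0.868]
t 15.35 q [-0.137 -0.425  2.387  0.984  0.251  0.481] p [0.6657 0.0388 0.1991] guard [-0.0253  0.0911  0.1991] F [ -1.    -0.67 -10.61] zg [ 0.854  0.155 -0.496] xg [0.488 0.089 0.868]
```

View pics/z13.png

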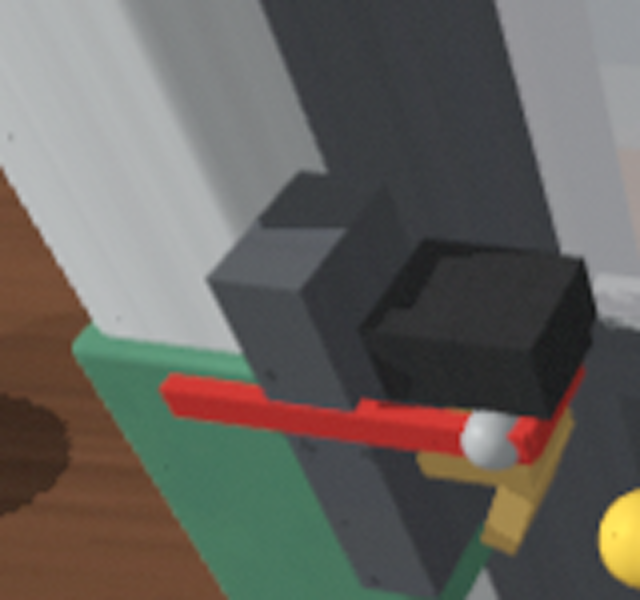

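The push is 11 N on the buffer, so the catch should have sprung. Now I'll lower gently and watch for the load to go.

Request:
jog_arm --motion '[0,-0.002,0,0.0012,0,0,0,0,-0.004,0,0.0024,0,0,0,0,-0.006,0,0.0036,0,0,0,0,-0.008,0,0.0048,0,0,0,0,-0.01,0,0.006,0,0,0,0,-0.012,0,0.007,0,0,0,0,-0.014,0,0.008,0,0,0,0,-0.014,0,0.008,0,0,0]'

```text
t: 16.15
tool_pos: [0.6665, 0.0387, 0.1929]
orientation: [-2.668, -0.139, -1.553]
force: [-5.6, -0.3, -4.1]
opening: 0.0008
```

```bash
python3 - <<'E'
from kin import *
st()
c=shot('wrist','w14');st()
im=cv2.imread('pics/w14.png');cv2.imwrite('pics/z14.png',im)
E
```

```text
t 16.15 q [-0.137 -0.408  2.39   1.061  0.239  0.402] p [0.6665 0.0387 0.1929] guard [-0.0245  0.0911  0.1929] F [-5.64 -0.31 -4.08] zg [ 0.856  0.155 -0.494] xg [0.486 0.089 0.869]
t 16.2 q [-0.136 -0.408  2.39   1.06   0.239  0.402] p [0.6665 0.0388 0.1928] guard [-0.0245  0.0912  0.1928] F [-5.62  0.24 -4.04] zg [ 0.855  0.155 -0.494] xg [0.486 0.089 0.869]
```

View pics/w14.png

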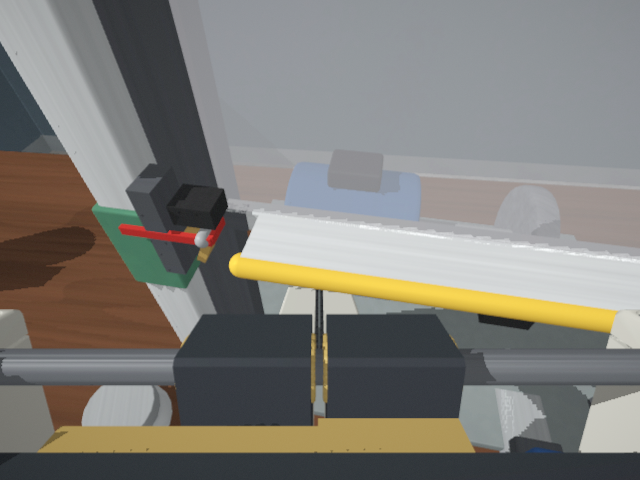

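Request:
jog_arm --motion '[0,-0.003,0,0.0005,0,0,0,0,-0.006,0,0.001,0,0,0,0,-0.008,0,0.0018,0,0,0,0,-0.008,0,0.0018,0,0,0]'

```text
t: 16.6
tool_pos: [0.6667, 0.0381, 0.1917]
orientation: [-2.666, -0.138, -1.559]
force: [-0.8, -0.1, 0.2]
opening: 0.0003
```

```bash
python3 - <<'E'
from kin import *
st()
c=shot('wrist','w15');st()
a=cv2.imread('pics/w13.png')[130:300,80:340];b=cv2.imread('pics/w15.png')[130:300,80:340]
cv2.imwrite('pics/z15.png',cv2.resize(np.vstack([a,b]),None,fx=1.7,fy=1.7,interpolation=cv2.INTER_CUBIC))
E
```

```text
t 16.6 q [-0.137 -0.405  2.393  1.097  0.234  0.364] p [0.6667 0.0381 0.1917] guard [-0.0242  0.0905  0.1917] F [-0.76 -0.13  0.18] zg [ 0.858  0.154 -0.491] xg [0.483 0.089 0.871]
t 16.65 q [-0.137 -0.405  2.393  1.096  0.234  0.365] p [0.6666 0.0381 0.1915] guard [-0.0243  0.0905  0.1915] F [-0.63 -0.07  0.3 ] zg [ 0.857  0.154 -0.491] xg [0.483 0.089 0.871]
```

View pics/z15.png

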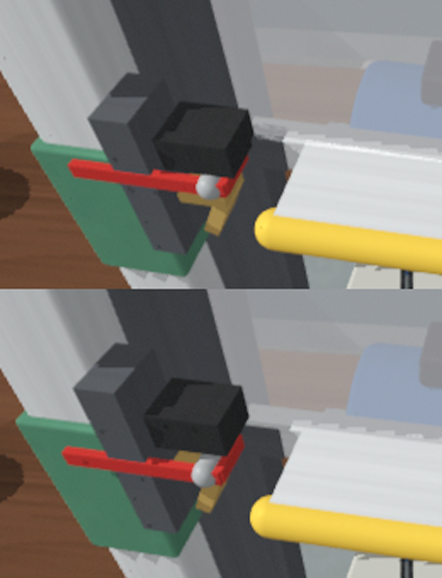

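Request:
jog_arm --motion '[0,-0.004,0,0.002,0,0,0,0,-0.009,0,0.005,0,0,0,0,-0.015,0,0.008,0,0,0,0,-0.021,0,0.012,0,0,0,0,-0.021,0,0.012,0,0,0]'

```text
t: 17.15
tool_pos: [0.6668, 0.0379, 0.1793]
orientation: [-2.666, -0.138, -1.558]
force: [0.4, -0.1, -0.2]
opening: 0.0007
```

```bash
python3 - <<'E'
from kin import *
st()
c=shot('wrist','w16');st();shot('scene','s16')
# plan retreat and push
for tgt in [((-.022,.09,.17),30,10),((-.06,.09,.16),42,8),((-.10,.08,.17),50,5),((-.15,.03,.22),60,0),((-.3,-.09,.22),90,0)]:
    q=ik(O+G@np.array(tgt[0]),G@Rg(tgt[1],tgt[2]));print(tgt,None if q is None else (q.round(2),marg(q).min()))
E
```

```text
t 17.15 q [-0.138 -0.375  2.398  1.233  0.22   0.225] p [0.6668 0.0379 0.1793] guard [-0.0241  0.0904  0.1793] F [ 0.38 -0.14 -0.18] zg [ 0.858  0.154 -0.491] xg [0.483 0.088 0.871]
t 17.2 q [-0.138 -0.376  2.397  1.231  0.22   0.227] p [0.6668 0.038  0.1795] guard [-0.0241  0.0904  0.1795] F [ 0.62  0.64 -0.25] zg [ 0.858  0.154 -0.491] xg [0.483 0.088 0.871]
((-0.022, 0.09, 0.17), 30, 10) (array([-0.13, -0.35,  2.39,  1.27,  0.21,  0.19]), np.float64(0.11))
((-0.06, 0.09, 0.16), 42, 8) (array([-0.08, -0.43,  2.34,  0.27,  0.42,  1.22]), np.float64(0.16))
((-0.1, 0.08, 0.17), 50, 5) (array([-0.06, -0.51,  2.3 ,  0.07,  0.66,  1.46]), np.float64(0.2))
((-0.15, 0.03, 0.22), 60, 0) (array([-0.14, -0.59,  2.19,  0.04,  1.02,  1.49]), np.float64(0.3))
((-0.3, -0.09, 0.22), 90, 0) (array([-0.44, -0.45,  2.01,  0.  ,  1.59,  1.21]), np.float64(0.44))
```

View pics/w16.png

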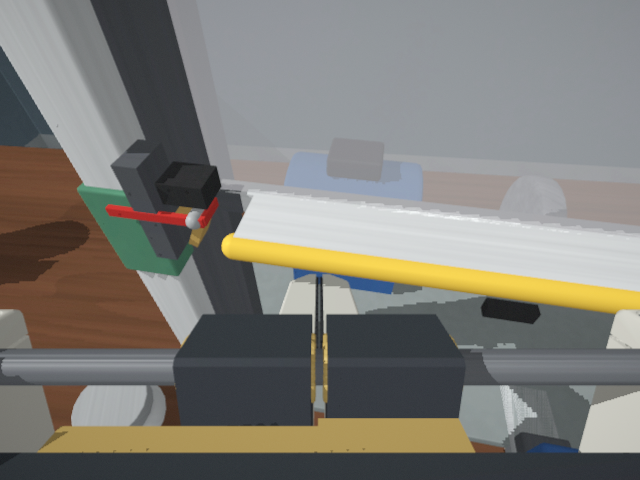

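View pics/s16.png

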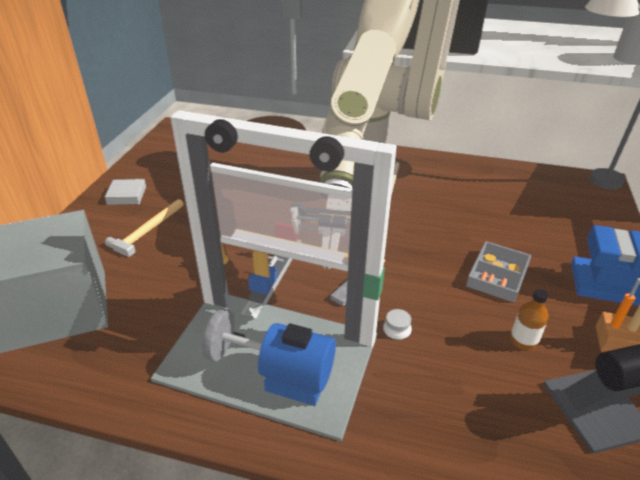

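The sash holds itself up, with the pointer inside the green band and the fingers clear at zero force. Now I'll back out.

```bash
python3 - <<'E'
from kin import *
rel([-.042,.09,.165],Rg(36,10));rel([-.06,.09,.16],Rg(42,8)); rel([-.10,.08,.17],Rg(50,5)); rel([-.15,.03,.22],Rg(60,0))
E
```

```text
shift [-0.0432 -0.0056 -0.0165] turn [-0.0015 -0.0735  0.0022]
shift [-0.0693 -0.012  -0.0424] turn [-0.0195 -0.1402  0.0153]
shift [-0.0922 -0.0065 -0.1239] turn [-0.0442 -0.2289  0.0381]
shift [-0.0622  0.0744 -0.2742] turn [-0.081  -0.3393  0.0816]
```

Request:
jog_arm --motion '[0,-0.022,-0.003,-0.008,0,-0.037,0.001,0,-0.043,-0.006,-0.017,-0.002,-0.074,0.002,0,-0.056,-0.009,-0.03,-0.01,-0.107,0.008,0,-0.069,-0.012,-0.042,-0.02,-0.14,0.015,0,-0.081,-0.009,-0.083,-0.032,-0.185,0.027,0,-0.092,-0.007,-0.124,-0.044,-0.229,0.038,0,-0.092,-0.007,-0.124,-0.044,-0.229,0.038,0,-0.092,-0.007,-0.124,-0.044,-0.229,0.038]'

```text
t: 18.05
tool_pos: [0.5916, 0.0341, 0.1716]
orientation: [-2.945, -0.019, -1.079]
force: [-0.6, -0.3, -0.4]
opening: 0.0001
```

```bash
python3 - <<'E'
from kin import *
st()
shot('wrist','w17')
rel([-.15,.03,.22],Rg(60,0))
E
```

```text
t 18.05 q [-0.059 -0.515  2.303  0.077  0.653  1.455] p [0.5916 0.0341 0.1716] guard [-0.0988  0.0808  0.1716] F [-0.56 -0.3  -0.37] zg [ 0.644  0.058 -0.763] xg [0.76  0.068 0.646]
shift [-0.0197  0.092  -0.1469] turn [-0.0328 -0.1126  0.0462]
```

View pics/w17.png

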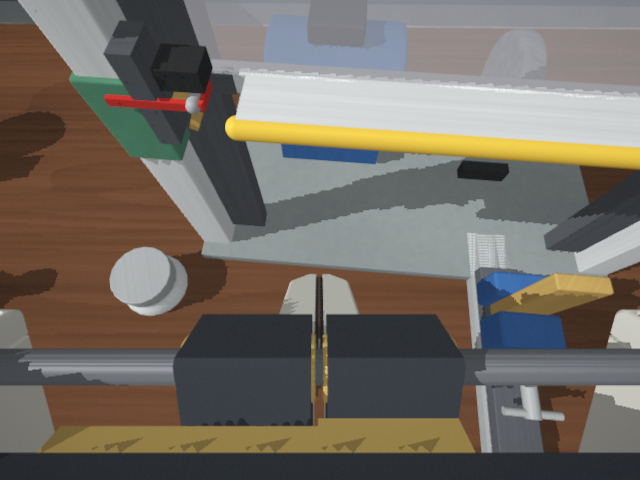

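```bash
python3 - <<'E'
from kin import *
for side in (0,-15):
  for pt in (55,60,65,70):
    for pos in [(-.15,.03,.22),(-.27,-.09,.18),(-.27,-.09,.065),(-.235,-.09,.065),(-.13,-.09,.065)]:
      q=ik(O+G@np.array(pos),G@Rg(pt,side));print(side,pt,pos,None if q is None else (q.round(2),marg(q).min()))
t=load('w17')
im=t['frame'];
E
```

```text
0 55 (-0.15, 0.03, 0.22) (array([-0.15, -0.69,  2.28,  0.05,  0.94,  1.48]), np.float64(0.2))
0 55 (-0.27, -0.09, 0.18) (array([-0.74, -1.19,  2.59,  0.38,  1.26,  0.88]), np.float64(-0.3))
0 55 (-0.27, -0.09, 0.065) (array([-0.74, -1.13,  2.77,  0.42,  1.04,  0.77]), np.float64(-0.27))
0 55 (-0.235, -0.09, 0.065) (array([-0.65, -0.85,  2.65,  0.43,  0.86,  0.79]), np.float64(-0.15))
0 55 (-0.13, -0.09, 0.065) (array([-0.49, -0.35,  2.36,  0.42,  0.6 ,  0.88]), np.float64(0.14))
0 60 (-0.15, 0.03, 0.22) (array([-0.14, -0.59,  2.19,  0.04,  1.02,  1.49]), np.float64(0.3))
0 60 (-0.27, -0.09, 0.18) (array([-0.67, -1.03,  2.49,  0.3 ,  1.25,  0.94]), np.float64(-0.14))
0 60 (-0.27, -0.09, 0.065) (array([-0.67, -0.94,  2.66,  0.34,  1.  ,  0.85]), np.float64(-0.16))
0 60 (-0.235, -0.09, 0.065) (array([-0.6 , -0.73,  2.56,  0.33,  0.87,  0.89]), np.float64(-0.06))
0 60 (-0.13, -0.09, 0.065) (array([-0.46, -0.29,  2.28,  0.3 ,  0.69,  1.  ]), np.float64(0.22))
0 65 (-0.15, 0.03, 0.22) (array([-0.14, -0.5 ,  2.1 ,  0.03,  1.1 ,  1.5 ]), np.float64(0.39))
0 65 (-0.27, -0.09, 0.18) (array([-0
[... 2113 characters left out ...]
t64(-0.08))
-15 65 (-0.235, -0.09, 0.065) (array([-0.42, -0.64,  2.48,  0.04,  0.86,  1.47]), np.float64(0.02))
-15 65 (-0.13, -0.09, 0.065) (array([-0.33, -0.23,  2.2 , -0.01,  0.74,  1.58]), np.float64(0.3))
-15 70 (-0.15, 0.03, 0.22) (array([-0.05, -0.38,  2.  , -0.1 ,  1.19,  1.88]), np.float64(0.5))
-15 70 (-0.27, -0.09, 0.18) (array([-0.45, -0.79,  2.33,  0.04,  1.26,  1.46]), np.float64(0.1))
-15 70 (-0.27, -0.09, 0.065) (array([-0.45, -0.68,  2.48,  0.04,  1.  ,  1.44]), np.float64(0.02))
-15 70 (-0.235, -0.09, 0.065) (array([-0.41, -0.52,  2.39,  0.03,  0.93,  1.49]), np.float64(0.11))
-15 70 (-0.13, -0.09, 0.065) (array([-0.33, -0.16,  2.11, -0.  ,  0.84,  1.58]), np.float64(0.39))
```

```bash
python3 - <<'E'
from kin import *
for a in [((-.19,0,.25),80),((-.275,-.09,.2),80),((-.275,-.09,.07),80),((-.24,-.09,.07),75),((-.13,-.09,.066),65)]:
  q=ik(O+G@np.array(a[0]),G@Rg(a[1]));print(a,q.round(2),marg(q).min())
rel([-.19,0,.25],Rg(80));rel([-.275,-.09,.2],Rg(80))
E
```

```text
((-0.19, 0, 0.25), 80) [-0.2  -0.35  1.89  0.02  1.43  1.45] 0.54
((-0.275, -0.09, 0.2), 80) [-0.48 -0.57  2.13  0.07  1.42  1.16] 0.32
((-0.275, -0.09, 0.07), 80) [-0.48 -0.46  2.3   0.08  1.14  1.14] 0.2
((-0.24, -0.09, 0.07), 75) [-0.48 -0.44  2.3   0.12  1.04  1.12] 0.2
((-0.13, -0.09, 0.066), 65) [-0.43 -0.23  2.19  0.21  0.78  1.1 ] 0.31
shift [-0.046   0.1446 -0.2476] turn [-0.0245 -0.3347  0.0517]
shift [-0.2521  0.3088 -0.2907] turn [-0.0245 -0.3347  0.0517]
```

Request:
jog_arm --motion '[0,-0.023,0.072,-0.124,-0.012,-0.167,0.026,0,-0.046,0.145,-0.248,-0.025,-0.335,0.052,0,-0.12,0.2,-0.26,-0.025,-0.335,0.052,0,-0.18,0.25,-0.275,-0.025,-0.335,0.052,0,-0.252,0.309,-0.291,-0.025,-0.335,0.052,0,-0.252,0.309,-0.291,-0.025,-0.335,0.052,0,-0.252,0.309,-0.291,-0.025,-0.335,0.052,0,-0.252,0.309,-0.291,-0.025,-0.335,0.052]'

```text
t: 18.9
tool_pos: [0.4031, -0.123, 0.1989]
orientation: [3.122, -0.122, 0.273]
force: [0.2, -0.4, 0.9]
opening: 0.0006
```

```bash
python3 - <<'E'
from kin import *
st()
rel([-.275,-.09,.07],Rg(80))
c=shot('wrist','w18');st()
E
```

```text
t 18.9 q [-0.481 -0.571  2.136  0.07   1.418  1.163] p [ 0.4031 -0.123   0.1989] guard [-0.2749 -0.0902  0.1989] F [ 0.23 -0.43  0.9 ] zg [ 0.173  0.001 -0.985] xg [ 0.985 -0.002  0.173]
shift [-4.500e-02 -1.000e-04  2.539e-01] turn [-0.0005  0.0001 -0.0012]
t 18.95 q [-0.479 -0.571  2.134  0.07   1.418  1.163] p [ 0.4035 -0.1227  0.1995] guard [-0.2745 -0.0898  0.1995] F [-0.89  0.5   0.11] zg [ 0.174  0.001 -0.985] xg [ 0.985 -0.001  0.174]
```

View pics/w18.png

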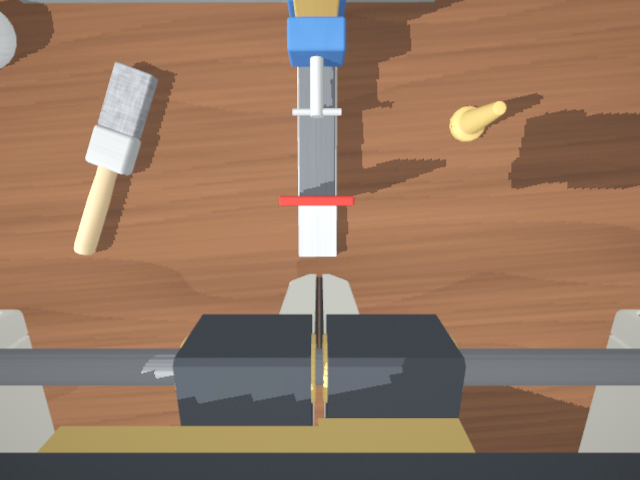

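```bash
python3 - <<'E'
from kin import *
c=load('w18');print([ (G.T@(onz(c,u,v,.104)-O)).round(4) for u,v in [(279,201),(353,201),(316,206),(316,197)]])
E
```

```text
[array([-0.2296, -0.0582,  0.104 ]), array([-0.2297, -0.1162,  0.104 ]), array([-0.2335, -0.0872,  0.104 ]), array([-0.2265, -0.0872,  0.104 ])]
```

Request:
jog_arm --motion '[0,-0.015,0,0.08,0,0,0,0,-0.03,0,0.16,0,0,0,0,-0.045,0,0.254,0,0,0,0,-0.045,0,0.254,0,0,0,0,-0.045,0,0.254,0,0,0,0,-0.045,0,0.254,0,0,0]'

```text
t: 19.55
tool_pos: [0.4056, -0.123, 0.0735]
orientation: [3.12, -0.118, 0.279]
force: [0.7, 0.2, 0.3]
opening: 0.0004
```

```bash
python3 - <<'E'
from kin import *
st()
rel([-.25,-.09,.068],Rg(77));rel([-.20,-.09,.066],Rg(70));rel([-.16,-.09,.066],Rg(66));rel([-.13,-.09,.066],Rg(65))
E
```

```text
t 19.55 q [-0.478 -0.457  2.293  0.076  1.142  1.143] p [ 0.4056 -0.123   0.0735] guard [-0.2724 -0.09    0.0735] F [0.68 0.17 0.32] zg [ 0.178 -0.001 -0.984] xg [0.984 0.    0.178]
shift [0.0421 0.0001 0.0187] turn [0.0003 0.0308 0.0003]
shift [1.398e-01 1.000e-04 4.040e-02] turn [0.0003 0.1085 0.0003]
shift [2.185e-01 1.000e-04 5.460e-02] turn [0.0003 0.153  0.0003]
shift [2.776e-01 2.000e-04 6.530e-02] turn [0.0003 0.1641 0.0003]
```

Request:
jog_arm --motion '[0,0.02,0,0.01,0,0.015,0,0,0.042,0,0.019,0,0.031,0,0,0.062,0,0.024,0,0.045,0,0,0.082,0,0.028,0,0.062,0,0,0.102,0,0.032,0,0.078,0,0,0.122,0,0.036,0,0.094,0,0,0.14,0,0.04,0,0.108,0,0,0.14,0,0.04,0,0.108,0]'

```text
t: 20.35
tool_pos: [0.4792, -0.1289, 0.0675]
orientation: [3.077, -0.116, 0.546]
force: [-0.3, -0.7, -1.0]
opening: 0.0006
```

```bash
python3 - <<'E'
from kin import *
st()
shot('wrist','w19')
rel([-.16,-.09,.066],Rg(66));rel([-.15,-.09,.066],Rg(65));rel([-.14,-.09,.066],Rg(65));
E
```

```text
t 20.35 q [-0.466 -0.381  2.284  0.164  0.918  1.101] p [ 0.4792 -0.1289  0.0675] guard [-0.1986 -0.0902  0.0675] F [-0.29 -0.7  -0.96] zg [ 0.344 -0.001 -0.939] xg [0.939 0.001 0.344]
shift [ 0.0728 -0.0001  0.029 ] turn [0.0004 0.0441 0.0004]
shift [ 0.0916 -0.0001  0.0358] turn [0.0004 0.0552 0.0004]
shift [ 1.104e-01 -1.000e-04  4.270e-02] turn [0.0004 0.0552 0.0004]
```

View pics/w19.png

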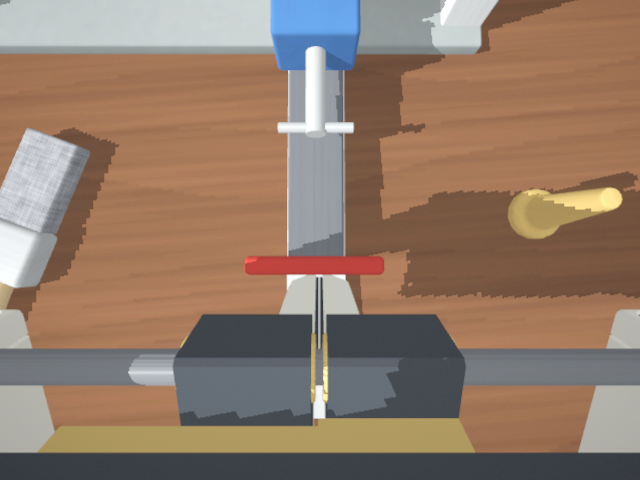

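The plate is in contact with the tips at row 265 and the carriage is moving. Continuing.

Request:
jog_arm --motion '[0,0.02,0,0.008,0,0.012,0,0,0.04,0,0.016,0,0.025,0,0,0.06,0,0.024,0,0.036,0,0,0.075,0,0.03,0,0.045,0,0,0.09,0,0.035,0,0.055,0,0,0.1,0,0.039,0,0.055,0,0,0.1,0,0.039,0,0.055,0]'

```text
t: 21.1
tool_pos: [0.5327, -0.1329, 0.066]
orientation: [3.048, -0.115, 0.676]
force: [-0.1, 0.1, 0.4]
opening: 0.0005
```

```bash
python3 - <<'E'
from kin import *
st()
c=shot('wrist','w20')
rel([-.14,-.09,.066],Rg(65));rel([-.135,-.09,.066],Rg(65));rel([-.13,-.09,.066],Rg(65));rel([-.125,-.09,.066],Rg(65))
E
```

```text
t 21.1 q [-0.443 -0.275  2.232  0.215  0.786  1.082] p [ 0.5327 -0.1329  0.066 ] guard [-0.1449 -0.0901  0.066 ] F [-0.07  0.08  0.41] zg [ 0.423 -0.001 -0.906] xg [0.906 0.001 0.423]
shift [ 0.0091 -0.0003  0.0045] turn [ 0.0005 -0.      0.0005]
shift [ 0.0182 -0.0003  0.0087] turn [ 0.0005 -0.      0.0005]
shift [ 0.0272 -0.0003  0.0129] turn [ 0.0005 -0.      0.0005]
shift [ 0.0363 -0.0003  0.0171] turn [ 0.0005 -0.      0.0005]
```

View pics/w20.png

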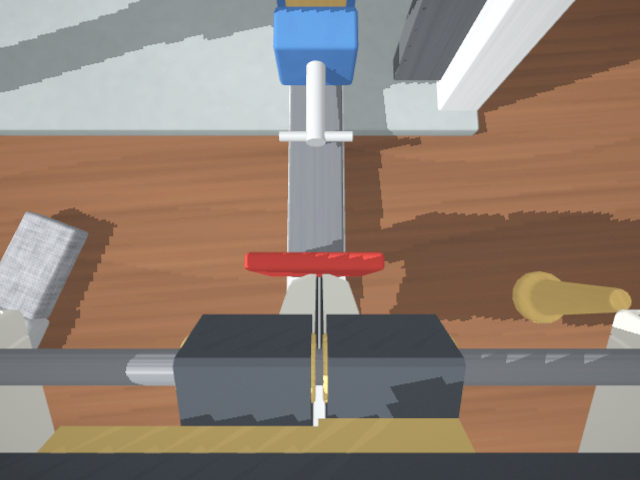

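Request:
jog_arm --motion '[0,0.004,0,0.002,0,0,0,0,0.009,0,0.0042,0,0,0,0,0.009,0,0.0042,0,0,0]'

```text
t: 21.45
tool_pos: [0.5376, -0.1332, 0.066]
orientation: [3.048, -0.115, 0.675]
force: [-0.9, -0.5, 0.2]
opening: 0.0005
```

Request:
jog_arm --motion '[0,0.004,0,0.002,0,0,0,0,0.007,0,0.0033,0,0,0,0,0.007,0,0.0033,0,0,0]'

```text
t: 21.75
tool_pos: [0.5416, -0.1335, 0.066]
orientation: [3.048, -0.115, 0.676]
force: [-1.5, 0.3, 0.0]
opening: 0.0006
```

Request:
jog_arm --motion '[0,0.004,0,0.002,0,0,0,0,0.007,0,0.0033,0,0,0,0,0.007,0,0.0033,0,0,0]'

```text
t: 22.05
tool_pos: [0.5456, -0.1338, 0.066]
orientation: [3.048, -0.115, 0.676]
force: [-1.3, -0.1, -0.1]
opening: 0.0004
```

Request:
jog_arm --motion '[0,0.003,0,0.0014,0,0,0,0,0.0055,0,0.0026,0,0,0,0,0.0055,0,0.0026,0,0,0]'

```text
t: 22.35
tool_pos: [0.5476, -0.1339, 0.0656]
orientation: [3.05, -0.114, 0.671]
force: [-18.8, 1.9, 12.0]
opening: 0.0006
```

Request:
jog_arm --motion '[0,0.003,0,0.0014,0,0,0,0,0.0055,0,0.0026,0,0,0,0,0.0055,0,0.0026,0,0,0]'

```text
t: 22.65
tool_pos: [0.548, -0.1338, 0.0646]
orientation: [3.053, -0.112, 0.662]
force: [-33.5, 2.0, 23.4]
opening: 0.0006
```

The stop is felt at 19 N, then 33 N, with hardly any further movement. Now I'll back away.

```bash
python3 - <<'E'
from kin import *
st()
c=shot('wrist','w21')
rel([-.135,-.09,.066],Rg(65));rel([-.17,-.09,.07],Rg(67));rel([-.24,-.09,.09],Rg(76)); rel([-.27,-.09,.17],Rg(80))
E
```

```text
t 22.65 q [-0.427 -0.216  2.184  0.205  0.781  1.101] p [ 0.548  -0.1338  0.0646] guard [-0.1296 -0.0899  0.0646] F [-33.52   1.98  23.41] zg [ 0.414  0.001 -0.91 ] xg [0.91  0.002 0.414]
shift [-0.0086  0.0001 -0.0072] turn [-0.0004  0.0058  0.0014]
shift [-0.069  -0.     -0.0435] turn [-0.0004 -0.0164  0.0014]
shift [-0.1799 -0.0003 -0.1379] turn [-0.0002 -0.1164  0.0014]
shift [-0.1682 -0.0004 -0.3084] turn [-0.0002 -0.1609  0.0014]
```

Request:
jog_arm --motion '[0,-0.009,0,-0.007,0,0.003,0,0,-0.035,0,-0.022,0,-0.008,0,0,-0.069,0,-0.044,0,-0.016,0,0,-0.125,0,-0.09,0,-0.066,0,0,-0.18,0,-0.138,0,-0.116,0,0,-0.175,0,-0.22,0,-0.14,0,0,-0.168,0,-0.308,0,-0.161,0,0,-0.168,0,-0.308,0,-0.161,0]'

```text
t: 23.5
tool_pos: [0.4111, -0.1251, 0.1774]
orientation: [3.115, -0.115, 0.287]
force: [1.3, 0.1, 0.6]
opening: 0.0002
```

```bash
python3 - <<'E'
from kin import *
st()
c=shot('wrist','w22');shot('top','t22');shot('scene','s22');st()
rel([-.32,-.0,.28],Rg(90))
E
```

```text
t 23.5 q [-0.475 -0.546  2.159  0.069  1.357  1.161] p [ 0.4111 -0.1251  0.1774] guard [-0.2667 -0.0917  0.1774] F [1.27 0.06 0.57] zg [ 0.183 -0.004 -0.983] xg [0.983 0.003 0.183]
t 23.65 q [-0.474 -0.541  2.168  0.069  1.352  1.161] p [ 0.4085 -0.1235  0.17  ] guard [-0.2694 -0.0903  0.17  ] F [-0.67  0.35  0.36] zg [ 0.175 -0.    -0.985] xg [0.985 0.002 0.175]
shift [-0.0608 -0.1806 -0.2344] turn [ 0.0003 -0.1119  0.0015]
```

View pics/w22.png

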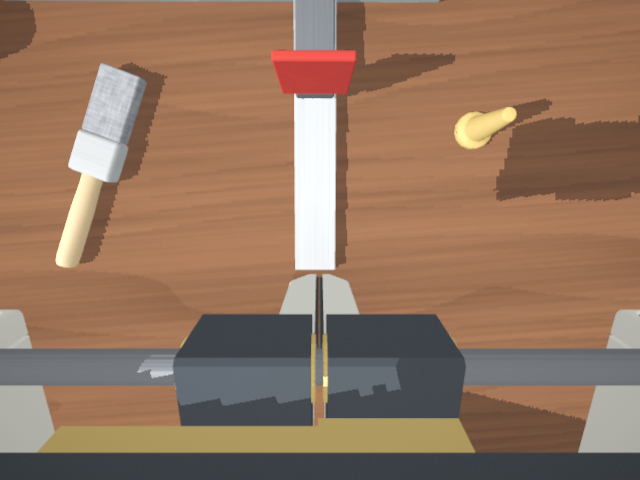

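View pics/t22.png

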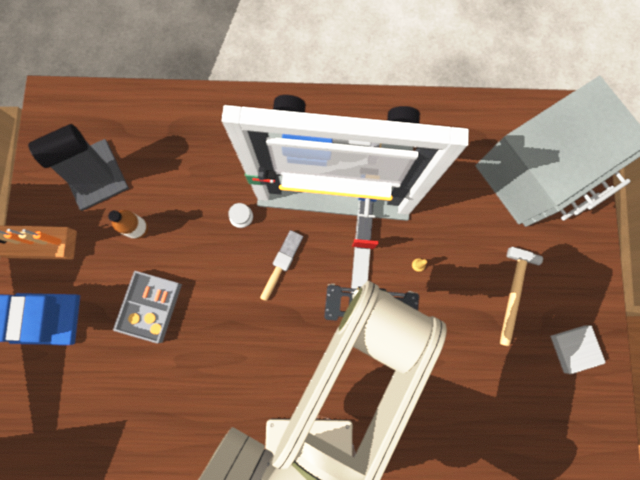

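View pics/s22.png

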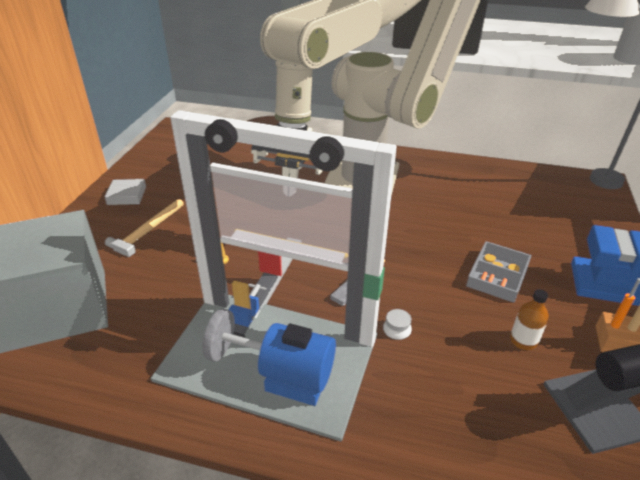

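```bash
python3 - <<'E'
from kin import *
c=load('w22');print('plate bottom edge',G.T@(onz(c,315,94,.028)-O),'top',G.T@(onz(c,314,54,.104)-O))
t=load('t22');t0=load('top0')
def red(t):
    h=cv2.cvtColor(t['frame'][:,:,::-1].copy(),cv2.COLOR_BGR2HSV);m=cv2.inRange(h,(0,170,90),(6,255,255));m[:,:340]=0;m[:,390:]=0
    ys,xs=np.where(m);return G.T@(onz(t,xs.mean(),ys.max()-1,.104)-O)
print(red(t0),red(t),red(t)-red(t0))
d=cv2.absdiff(t['frame'],t0['frame']).max(2)
for n,(x,y,w,h) in dict(brush=(258,228,48,74),tin=(226,200,28,30),cone=(408,252,22,22),hammer=(498,244,50,104),tray=(110,268,72,76),bottle=(104,204,46,38)).items(): print(n,np.percentile(d[y:y+h,x:x+w],[50,90,99]))
# rail height now: wrist w17 vs top
w=load('w17');print('rail L tri',[ (G.T@(P-O)).round(4) if hasattr(P,'shape') and P.shape==(3,) else P for P in tri((w,233,127),(t,281,187))])
E
```

```text
plate bottom edge [-0.12314695 -0.08782503  0.028     ] top [-0.11902601 -0.08766493  0.104     ]
[-0.23766774 -0.08860684  0.104     ] [-0.13657434 -0.08862003  0.104     ] [ 1.01093400e-01 -1.31912701e-05  0.00000000e+00]
brush [16. 19. 22.]
tin [14. 19. 21.]
cone [16. 19. 21.]
hammer [ 69.  90. 125.]
tray [15.   19.   25.58]
bottle [14. 18. 20.]
rail L tri [array([-0.0338,  0.1286,  0.2166]), [np.float64(0.000715849203808373), np.float64(0.0007158492038083814)]]
```

Request:
jog_arm --motion '[0,-0.03,-0.09,-0.117,0,-0.05,0,0,-0.061,-0.18,-0.234,0,-0.11,0,0,-0.061,-0.18,-0.234,0,-0.11,0,0,-0.061,-0.18,-0.234,0,-0.11,0,0,-0.061,-0.18,-0.234,0,-0.11,0,0,-0.061,-0.18,-0.234,0,-0.11,0]'

```text
t: 24.25
tool_pos: [0.3643, -0.0301, 0.2776]
orientation: [3.139, -0.116, 0.0]
force: [0.8, 0.6, 0.0]
opening: 0.0007
```

```bash
python3 - <<'E'
from kin import *
t=load('t22')
h=cv2.cvtColor(t['frame'][:,:,::-1].copy(),cv2.COLOR_BGR2HSV);m=cv2.inRange(h,(0,170,60),(6,255,255));m[:,:340]=0;m[:,390:]=0
ys,xs=np.where(m);print(ys.min(),ys.max(),[(G.T@(onz(t,xs.mean(),v,z)-O))[0].round(4) for v,z in [(ys.max()+.5,.028),(ys.min()-.5,.104)]])
shot('wrist','w23');shot('top','t23');st()
a=load('t23')['frame'][230:360,480:560];b=load('top0')['frame'][230:360,480:560]
cv2.imwrite('pics/ham.png',cv2.resize(np.hstack([a,b])[:,:,::-1],None,fx=3,fy=3))
E
```

```text
239 249 [np.float64(-0.1269), np.float64(-0.1123)]
t 24.35 q [-0.224 -0.555  1.973 -0.     1.724  1.422] p [ 0.3641 -0.0304  0.2777] guard [-0.3208 -0.0007  0.2777] F [ 0.54  1.22 -0.46] zg [-0. -0. -1.] xg [ 1.     0.001 -0.   ]
```

View pics/ham.png

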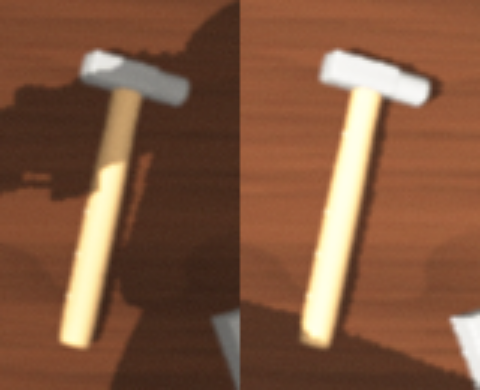

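View pics/w23.png

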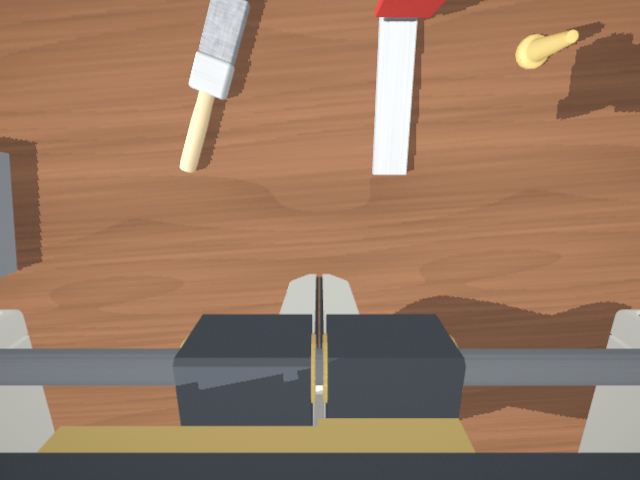

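The hammer hasn't moved; the image difference there is only the arm's shadow. The plate face measures -0.123 to -0.127 against -0.124 for home. The arm is clear of everything, so I'm handing in.

```bash
python3 -c "
from plant import close_job
print(close_job())"
```

```text
the job is handed in; nothing more can be done
None
```

The sash is up on its catch, the carriage is fully home, and I handed the job in with the arm clear at about 24 s of the 72 s allowed.

- **Sash:** I pushed up under the lift rail with closed fingers until the buffer pushed back with about 11 N. I then let the sash down and the load left the fingers. It stayed up by itself with the pointer inside the green band. The rail axis measured 217 mm above the bench and the band's centre about 198 mm, which is within the catch's range. The highest push I read was about 11.5 N, but force is only read at the end of each move, so brief peaks in between were not seen.
- **Carriage:** I pushed it in by the red plate until it met its stop, at about 19 N. One further small step, which I had already queued with that one, took the total to about 41 N (33.5 N along the push, 23.4 N upward). That was more than needed; it was on the fingertips, and the wrist limit is 120 N. The plate's face measured -123 mm (wrist camera) and -127 mm (top camera), against -124 mm for home. A first rough top-camera estimate gave -137 mm, but that used the wrong height for the edge seen, so I discarded it.
- **Other things on the bench:** Before-and-after top views show the brush, tin, cone, tray and bottle unmoved. The image difference at the hammer was large, but viewed side by side it was only the arm's shadow.
- **Joint range:** Early on, joint 2 read -0.891 rad, right at its stated limit of -0.89.

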